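# Deal the heel blocks into the order trays

### The job

Each order tray needs a pair of black heel blocks; two trays already have one and the third is still empty. Carry on the deal with the four loose blocks, one tray in turn, the empty tray first, until every tray holds two: slide each block along the bench through the tray's open end until all of it is inside, flat on the floor. Push the blocks and never lift them off the bench, keep the ones already dealt in their trays, and leave the other things on the bench where they are.

Things in the scene. Friction and masses are not known exactly. Their poses are not given: they have to be found in the camera images.
- tray_a: one of three alike shallow wooden trays fixed on the bench; holds one heel block (heel_5) at the start. Inside 100 x 150 mm deep, three walls 24 mm high, 6 mm thick; the end towards the robot is open, without a lip: things slide straight in from the bench. Origin: middle of the inner floor, bench level; x axis runs from the open end (-75 mm) to the back wall (+75 mm), y across.
- tray_b: one of three alike shallow wooden trays fixed on the bench; holds one heel block (heel_6) at the start. Inside 100 x 150 mm deep, three walls 24 mm high, 6 mm thick; the end towards the robot is open, without a lip: things slide straight in from the bench. Origin: middle of the inner floor, bench level; x axis runs from the open end (-75 mm) to the back wall (+75 mm), y across.
- tray_c: one of three alike shallow wooden trays fixed on the bench; holds no heel block at the start. Inside 100 x 150 mm deep, three walls 24 mm high, 6 mm thick; the end towards the robot is open, without a lip: things slide straight in from the bench. Origin: middle of the inner floor, bench level; x axis runs from the open end (-75 mm) to the back wall (+75 mm), y across.
- heel_1_mid (a point): centre (half-way up, 11 mm over the bench) of a black rubber shoe-heel block, D-shaped, 60 x 58 mm and 22 mm high, 60 g, lying flat, any yaw; lies loose on the bench in front of the trays, to be dealt. All six are alike. z axis up.
- heel_2_mid (a point): centre (half-way up, 11 mm over the bench) of a black rubber shoe-heel block, D-shaped, 60 x 58 mm and 22 mm high, 60 g, lying flat, any yaw; lies loose on the bench in front of the trays, to be dealt. All six are alike. z axis up.
- heel_3_mid (a point): centre (half-way up, 11 mm over the bench) of a black rubber shoe-heel block, D-shaped, 60 x 58 mm and 22 mm high, 60 g, lying flat, any yaw; lies loose on the bench in front of the trays, to be dealt. All six are alike. z axis up.
- heel_4_mid (a point): centre (half-way up, 11 mm over the bench) of a black rubber shoe-heel block, D-shaped, 60 x 58 mm and 22 mm high, 60 g, lying flat, any yaw; lies loose on the bench in front of the trays, to be dealt. All six are alike. z axis up.
- heel_5_mid (a point): centre (half-way up, 11 mm over the bench) of a black rubber shoe-heel block, D-shaped, 60 x 58 mm and 22 mm high, 60 g, lying flat, any yaw; lies in tray_a towards the back wall at the start; it is loose and may be nudged inside that tray. All six are alike. z axis up.
- heel_6_mid (a point): centre (half-way up, 11 mm over the bench) of a black rubber shoe-heel block, D-shaped, 60 x 58 mm and 22 mm high, 60 g, lying flat, any yaw; lies in tray_b towards the back wall at the start; it is loose and may be nudged inside that tray. All six are alike. z axis up.
- stone_mid (a point): centre (half-way up) of a bystander: sharpening stone, 34 x 120 x 21 mm; loose, leave it alone
- wax_mid (a point): centre (half-way up) of a bystander: lump of beeswax, 31 x 49 x 23 mm; loose, leave it alone
- spool_mid (a point): centre (half-way up) of a bystander: upright thread spool, 38 mm across, 58 mm high; loose, leave it alone

How it is judged:
By the outcome, as a careful person would: the job done as asked, in the order asked, and still so for the second after the job is handed in, with the robot touching nothing.
It also fails if it takes over 72 s, if anything falls off the work surface, if the arm or the gripper's body presses on something with over 40 N, if the wrist force passes 120 N, or if a joint passes its speed limit or range.

### The arm

A 6-joint arm with a two-finger parallel gripper is mounted at the origin on a cart in front of the work surface, level with it; the furniture and walls round the work are solid. World frame = base frame: x ahead of the robot, y to its left, z up, the work surface at z = 0. Lengths are in m, angles in rad, forces in N, time in s.
With the tool pointing down it reaches from about 0.225 to 0.875 m from the base axis. Payload 3.4 kg.
Tool frame: the origin (TCP) lies midway between the tips of the shut fingers; the grasp point (between the pads) lies 19 mm behind it (r.grip_depth is the distance from the TCP to the grasp point, in m); z points along the fingers, y is the direction in which the jaws open and shut (so a half turn about z gives the same grasp; the last joint's range is limited). The gripper opens to 85 mm and grips with 20 to 120 N. Pads are 22 mm wide; open, the fingers measure 114 mm over their backs; the gripper's body (76 mm by 85 mm) begins 54 mm behind the grasp point. The pads swing forward as they close: fully open they stand 13 mm farther back than shut.
Start: joints at [1.057, 0.276, 1.505, -0, 1.361, -0.121], TCP at [0.22, 0.531, 0.231] pointing down, gripper open.
Joint ranges: [-2.89, 2.89], [-0.75, 2.08], [0.22, 2.7], [-1.18, 4.32], [0.11, 2.71], [-2.7, 2.7]. Speed limits (rad/s): [2.57, 2.57, 3.14, 3.14, 3.14, 3.14].

### API

Orientations are given as a unit quaternion [w, x, y, z].
In Python, from workcell import r gives the robot as it stands. The module is installed in compiled form; this text tells all that it offers.
- The arm moves only by the tool apply_moves, never from a script. Its argument "plan" is text: rows parted by semicolons, each of 7 numbers parted by spaces: the turn, a rotation vector about the tool's x, y, z in units of 5 degrees (1.0 is 5 degrees), then the shift along the tool's x, y, z in units of 50 mm (1.0 is 50 mm), then the opening, from -1 (shut) to 1 (fully open), so that 0 is half open. A call has 1 to 12 rows; each row is the pose to reach, as a shift and turn from the pose commanded when the call began, along the tool's axes at that moment; what a row does not reach only later rows make up. A row lasts 1/8 s, in which the tool goes at most 62.5 mm and 10.7 degrees, less where a joint would pass 70% of its speed; a pose out of reach is approached as far as the arm can. A call with a gripper value outside its range is refused whole. The fingers move at their own pace and stop on an object; "newtons" is the grip in N (left out, the last holds). Time passes only in rows, so rows that repeat a pose let the fingers close. It gives the time, the measured TCP pose, the force and the opening at its end, in the units of the state.
- r.state(): the state, without advancing time (a new reading comes with each control period).
- r.capture(name): name is "scene" or "top"; returns a dict with "image" (384x512x3 uint8, red, green, blue), "depth" (384x512 float32, m along the optical axis (not along the pixel's ray), 0 where there is no reading), "fx", "fy", "cx", "cy" (pixels), "k1" (the pictures are not rectified: a ray, as slopes to the right and down, at radius r is drawn at 1 + k1 r^2 times it, then the intrinsics apply), "view" (4x4, takes a point from world to camera coordinates). Camera axes: x right, y down, z forward; pixel columns grow to the right and rows downward; lengths in m; the calibration is good to about 2 mm. A picture is of the moment at which its call begins.
- r.hand_in(): hands the job in, once; it reports no verdict.
Trained networks look in the newest picture that a camera, given by its name, has taken for a name from the list of things; names that differ only in an ending like _2 or _b are one class to them, and where a whole thing is asked for, a point or a joint stands for the part that bears it (a point fixed in the world has none). Each returns a list of dicts, best first, with "conf" (0 to 1); they miss things now and then, are a little off and sometimes report something else, mostly with a low value. They report only what shows in the picture. A call takes as long as a camera call.
- r.boxes_of(label, camera): "location" ([x, y, z] in m, in the coordinates of the camera as it stood for that picture, good to about 4 mm: the middle of the surface that is visible of it).
- r.cut_out(label, camera): "mask" (384x512 bool, what is visible of it).
- r.spot_point(label, camera): "location" ([x, y, z] in m, in the coordinates of the camera as it stood for that picture, good to about 4 mm: a listed point, or the origin of a listed thing).
The state is a dict: "clock": time; "qpos": joint angles; "joint_velocities": joint speeds; "joint_torque": joint torques, N m; "position": TCP position; "eef_rot": TCP orientation; "wrist_force": force on the tool from outside, world axes, zero at the start; "torque": the same for the moment, N m; "opening": finger opening in m.
Only numpy, scipy, OpenCV 4.12 (cv2) and the standard library are available. Lean on these libraries where they do the work, as an engineer would, in place of code of your own. Each camera call takes 0.05 s, during which the arm holds its last target.

## Working session

There is one attempt and no reset: what is moved stays moved. The work goes in short steps, Python scripts to look and compute and a tool call to move; the robot and the scene stay as the last step left them, time stands still between calls to the robot, and variables do not carry over. Pictures are saved under pics/ and viewed, and the job is handed in when it is done.

Besides the shell and the picture viewer there is one more tool, called after "Request:" as a command line: name --argument value ..., lists and objects as JSON in quotes. apply_moves: Moves the arm, as the interface text tells. Its arguments: {"type":"object","properties":{"plan":{"type":"string"},"newtons":{"type":"number"}},"required":["plan"]}

```bash
mkdir -p pics
cat > h.py <<'E'
from workcell import r
import numpy as np, cv2
def cap(n,f=None):
    c=r.capture(n)
    if f: cv2.imwrite('pics/'+f,c['image'][:,:,::-1])
    return c
def toW(c,p):
    T=np.linalg.inv(c['view']); return T[:3,:3]@np.array(p)+T[:3,3]
def pix2w(c,u,v,z):
    K=np.array([[c['fx'],0,c['cx']],[0,c['fy'],c['cy']],[0,0,1]])
    x=cv2.undistortPoints(np.array([[[u,v]]],float),K,np.array([c['k1'],0,0,0]))[0,0]
    T=np.linalg.inv(c['view']); d=T[:3,:3]@np.array([x[0],x[1],1]);o=T[:3,3]
    return o+d*(z-o[2])/d[2]
E
python3 - <<'E'
from h import *
np.set_printoptions(precision=4,suppress=True)
s=r.state(); print(s['clock'],s['position'],s['eef_rot'],s['wrist_force'],s['opening'])
for n in('scene','top'):
    c=cap(n,n+'0.png'); print(n,np.linalg.inv(c['view'])[:3])
    for l in ('heel_1_mid','stone_mid','wax_mid','spool_mid','tray_a'):
        for d in r.spot_point(l,n): print(l,round(d['conf'],2),toW(c,d['location']))
E
```

```text
0.0 [0.2198 0.5308 0.2304] [-0.0003  0.1952  0.9808 -0.0009] [ 0.0358  0.1412 -0.1309] 0.08524730767925387
scene [[ 0.8759 -0.3255  0.3561  0.1455]
 [-0.4825 -0.5852  0.6517 -0.6598]
 [-0.0037 -0.7427 -0.6697  0.7349]]
heel_1_mid 0.72 [ 0.4556 -0.1459  0.009 ]
heel_1_mid 0.53 [0.4607 0.1764 0.0138]
heel_1_mid 0.34 [0.4525 0.0222 0.0111]
stone_mid 0.85 [0.4817 0.3966 0.015 ]
wax_mid 0.43 [0.4992 0.304  0.0097]
spool_mid 0.94 [ 0.5042 -0.4     0.0284]
spool_mid 0.38 [0.4538 0.0206 0.0108]
tray_a 0.95 [ 0.5932 -0.2749  0.0001]
tray_a 0.77 [ 0.6053 -0.0676  0.0032]
tray_a 0.56 [0.6071 0.1432 0.0005]
tray_a 0.27 [ 0.5026 -0.3968  0.0291]
top [[ 0.0164 -0.9936  0.1119  0.3927]
 [-0.9998 -0.017  -0.0046  0.0056]
 [ 0.0065 -0.1118 -0.9937  1.3828]]
heel_1_mid 0.74 [ 0.4535 -0.1434  0.011 ]
heel_1_mid 0.26 [0.4985 0.3049 0.008 ]
stone_mid 0.9 [0.482  0.3958 0.0049]
stone_mid 0.46 [ 0.61   -0.2773  0.012 ]
wax_mid 0.74 [0.4968 0.3039 0.0117]
wax_mid 0.49 [0.463  0.1804 0.0072]
spool_mid 0.6 [ 0.5097 -0.398   0.0301]
tray_a 0.95 [ 0.6041 -0.0687 -0.0033]
tray_a 0.93 [ 0.5929 -0.2773 -0.0008]
tray_a 0.55 [0.6096 0.1453 0.0027]
```

View pics/scene0.png

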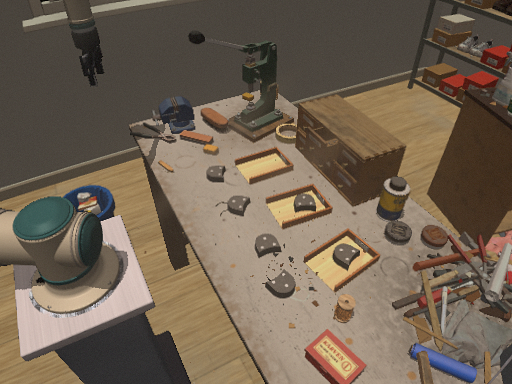

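View pics/top0.png

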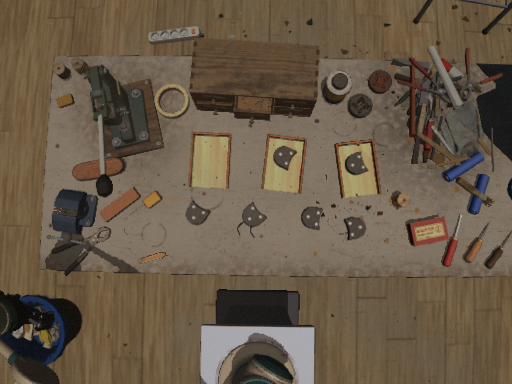

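Run:
```python
from h import *
np.set_printoptions(precision=4,suppress=True)
c=cap('top'); s=c['image'][120:250,180:420,::-1]; cv2.imwrite('pics/z0.png',cv2.resize(s,None,fx=3.3,fy=3.3,interpolation=cv2.INTER_CUBIC))
c=cap('scene'); s=c['image'][135:310,190:390,::-1]; cv2.imwrite('pics/z1.png',cv2.resize(s,None,fx=3.3,fy=3.3,interpolation=cv2.INTER_CUBIC))
for n in('scene','top'):
  c=cap(n)
  for d in r.cut_out('heel_1_mid',n):
    v,u=np.nonzero(d['mask']); print(n,round(d['conf'],2),u.mean(),v.mean(),len(u),pix2w(c,u.mean(),v.mean(),.018))
```

```text
scene 0.68 266.2684989429176 244.2600422832981 473 [ 0.453  -0.1518  0.018 ]
top 0.81 311.25 218.17977528089887 356 [ 0.4531 -0.1467  0.018 ]
```

View pics/z0.png

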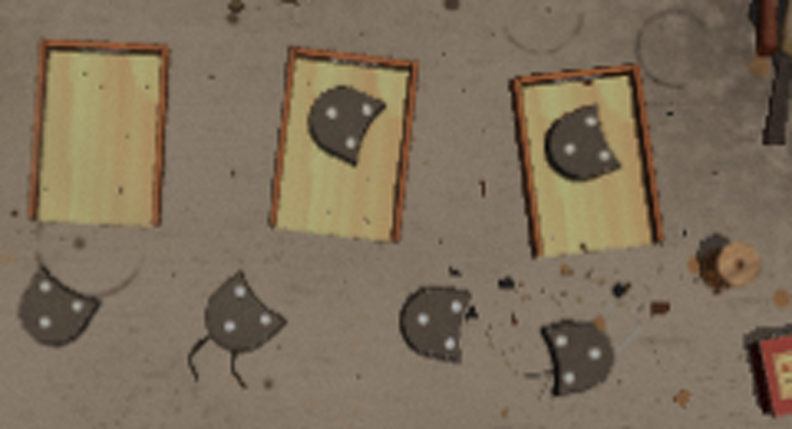

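View pics/z1.png

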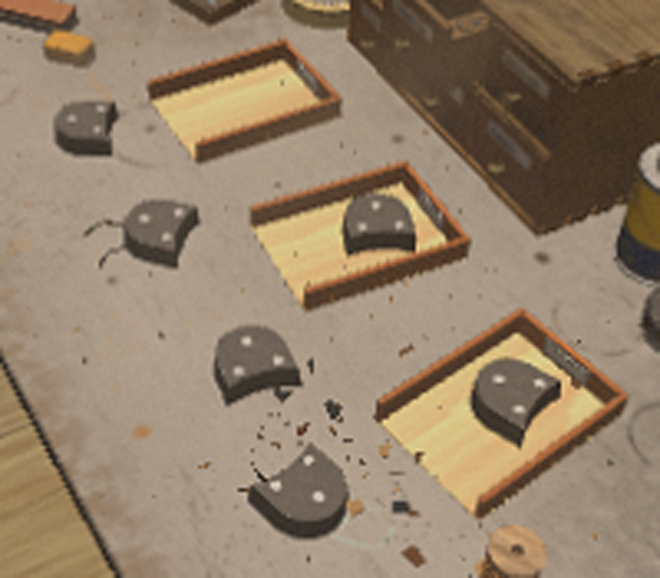

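```bash
cat > find.py <<'E'
from h import *
np.set_printoptions(precision=4,suppress=True)
def heels(f=None):
    c=cap('top'); im=c['image'].astype(int)
    g=im.max(2); sat=im.max(2)-im.min(2)
    m=((g<88)&(sat<30)).astype(np.uint8); m[:125]=0;m[250:]=0;m[:,:175]=0;m[:,385:]=0
    m=cv2.morphologyEx(m,cv2.MORPH_OPEN,np.ones((3,3),np.uint8))
    n,l,st,ce=cv2.connectedComponentsWithStats(m)
    out=[]
    for i in range(1,n):
        if st[i,4]<150: continue
        v,u=np.nonzero(l==i)
        P=np.array([pix2w(c,a,b,.02)[:2] for a,b in zip(u,v)])
        ct,_=cv2.findContours((l==i).astype(np.uint8),cv2.RETR_EXTERNAL,cv2.CHAIN_APPROX_NONE)
        print('n',st[i,4],'c',P.mean(0),'x',P[:,0].min(),P[:,0].max(),'y',P[:,1].min(),P[:,1].max())
        out.append(P.mean(0))
    if f:
        s=c['image'][120:250,180:420,::-1]; cv2.imwrite('pics/'+f,cv2.resize(s,None,fx=3.3,fy=3.3,interpolation=cv2.INTER_CUBIC))
    return c,out
E
python3 - <<'E'
from find import *
c,o=heels()
for nm,q in dict(R=[(515,80),(537,257),(637,68),(660,243)],M=[(290,48),(271,228),(417,60),(398,242)],L=[(42,42),(32,220),(168,46),(158,226)]).items():
    P=[pix2w(c,180+a/3.3,120+b/3.3,.024)[:2] for a,b in q]
    P=np.array(P); d=P[0]-P[1]+P[2]-P[3]; print(nm,P.tolist(),'yaw',np.degrees(np.arctan2(d[1],d[0])))
E
```

```text
n 266 c [ 0.626  -0.0634] x 0.5933119067247347 0.6564110167238062 y -0.08819050630686273 -0.03987928455982402
n 280 c [ 0.6062 -0.2678] x 0.5797495387988764 0.6374108919722661 y -0.2992730282347353 -0.24188963299509694
n 302 c [0.4557 0.0207] x 0.4285577401689019 0.4929056904710634 y -0.017185858708740474 0.047175389521883326
n 286 c [0.4571 0.1742] x 0.4312618180970101 0.481828555147031 y 0.1394580333982291 0.20406220069421815
n 317 c [ 0.456  -0.1442] x 0.4230498800411997 0.4846030299854613 y -0.1737604488335705 -0.11766113335640703
n 291 c [ 0.431 -0.27 ] x 0.39927857246608595 0.4579974870587 y -0.29825725184550533 -0.238710132423231
R [[0.6636592435804058, -0.21592483060241538], [0.5110610918898661, -0.23442918228526133], [0.6765896724041569, -0.3226002571386101], [0.524711664753683, -0.3407749811236049]] yaw 6.8691021695555
M [[0.6878568518943224, -0.021708465355523728], [0.5320384163157826, -0.007828079400320629], [0.6794370788331126, -0.1311579343417297], [0.5219293709765456, -0.11574098707124049]] yaw -5.341868263467801
L [[0.6896846740864847, 0.19199055538824672], [0.5353655884240006, 0.19534055933934755], [0.6878041080757338, 0.08322071889527997], [0.5320991215956246, 0.08801220114236166]] yaw -1.50428838616759
```

```bash
cat > pl.py <<'E'
from workcell import r
import numpy as np
from scipy.spatial.transform import Rotation as Ro
# wp: (x,y,z,phi_deg, open, nrows): phi=push direction; tool y at phi+90 (mod 180)
def plan(wps):
    s=r.state(); p=np.array(s['position']); q=s['eef_rot']; R=Ro.from_quat([q[1],q[2],q[3],q[0]]).as_matrix()
    a0=np.degrees(np.arctan2(R[1,1],R[0,1])); cur=np.r_[p,a0]; rows=[]
    for w in wps:
        a=w[3]+90; a=cur[3]+((a-cur[3]+90)%180-90)
        t=np.r_[w[:3],a]
        for k in range(1,w[5]+1):
            c=cur+(t-cur)*k/w[5]
            d=R.T@(c[:3]-p)/.05
            rows.append("0 0 %.2f %.2f %.2f %.2f %.2f"%(-(c[3]-a0)/5,*d,w[4]))
        cur=t
    print(len(rows),'; '.join(rows))
    print('q6 now',s['qpos'][5],'t',s['clock'])
E
python3 -c "
from pl import *
plan([(.413,.203,.09,-35,-.3,9),(.413,.203,.007,-35,-.3,3)])"
```

```text
12 0 0 0.28 -0.68 -0.51 0.31 -0.30; 0 0 0.56 -1.35 -1.02 0.63 -0.30; 0 0 0.83 -2.03 -1.53 0.94 -0.30; 0 0 1.11 -2.70 -2.04 1.26 -0.30; 0 0 1.39 -3.38 -2.55 1.57 -0.30; 0 0 1.67 -4.05 -3.06 1.88 -0.30; 0 0 1.94 -4.73 -3.57 2.20 -0.30; 0 0 2.22 -5.40 -4.08 2.51 -0.30; 0 0 2.50 -6.08 -4.59 2.83 -0.30; 0 0 2.50 -6.08 -4.59 3.38 -0.30; 0 0 2.50 -6.08 -4.59 3.93 -0.30; 0 0 2.50 -6.08 -4.59 4.49 -0.30
q6 now -0.12094974033789135 t 0.95
```

Request:
apply_moves --plan "0 0 0.56 -1.35 -1.02 0.63 -0.3; 0 0 1.11 -2.7 -2.04 1.26 -0.3; 0 0 1.67 -4.05 -3.06 1.88 -0.3; 0 0 1.94 -4.73 -3.57 2.2 -0.3; 0 0 2.22 -5.4 -4.08 2.5 -0.3; 0 0 2.5 -6.08 -4.6 2.8 -0.3; 0 0 2.5 -6.08 -4.6 2.8 -0.3; 0 0 2.5 -6.08 -4.6 3.4 -0.3; 0 0 2.5 -6.08 -4.6 3.93 -0.3; 0 0 2.5 -6.08 -4.6 4.3 -0.3; 0 0 2.5 -6.08 -4.6 4.48 -0.3"

```text
clock: 2.33
position: [0.4126, 0.2022, 0.0065]
eef_rot: [-0.001, 0.301, 0.954, -0.0]
wrist_force: [-0.3, 0.2, -0.4]
opening: 0.0298
```

Run:
```python
from find import *
from pl import *
s=r.state();print(s['position'],s['opening'],s['wrist_force'])
c=cap('scene'); x=c['image'][90:310,120:390,::-1]; cv2.imwrite('pics/s1.png',cv2.resize(x,None,fx=2.7,fy=2.7,interpolation=cv2.INTER_CUBIC))
plan([(.459,.171,.007,-35,-.3,6)])
```

```text
[0.4126 0.2022 0.0065] 0.029802012488040333 [-0.2698  0.2291 -0.374 ]
6 0 0 -0.00 -0.19 0.00 -0.00 -0.30; 0 0 -0.00 -0.37 0.01 -0.01 -0.30; 0 0 -0.00 -0.56 0.01 -0.01 -0.30; 0 0 -0.00 -0.75 0.02 -0.01 -0.30; 0 0 -0.00 -0.93 0.02 -0.02 -0.30; 0 0 -0.00 -1.12 0.03 -0.02 -0.30
q6 now -0.6556747457485341 t 2.375
```

View pics/s1.png

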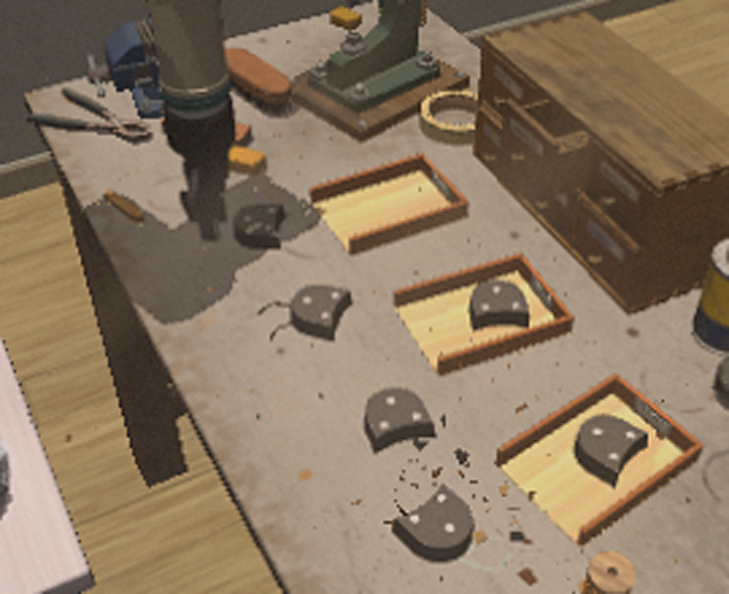

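Request:
apply_moves --plan "0 0 0 -0.2 0 0 -0.3; 0 0 0 -0.4 0 0 -0.3; 0 0 0 -0.6 0 0 -0.3; 0 0 0 -0.8 0 0 -0.3; 0 0 0 -1 0 0 -0.3; 0 0 0 -1.2 0 0 -0.3; 0 0 0 -1.36 0 0 -0.3; 0 0 0 -1.36 0 0 -0.3; 0 0 0 -0.9 0 0 -0.3; 0 0 0 -0.9 0 -1 -0.3"

```text
clock: 3.62
position: [0.4432, 0.1767, 0.0545]
eef_rot: [-0.006, 0.3, 0.954, -0.003]
wrist_force: [2.4, 1.0, -0.2]
opening: 0.0298
```

Run:
```python
from find import *
heels('t1.png')
c=cap('scene'); x=c['image'][90:310,120:390,::-1]; cv2.imwrite('pics/s2.png',cv2.resize(x,None,fx=2.7,fy=2.7,interpolation=cv2.INTER_CUBIC))
```

```text
n 256 c [ 0.6258 -0.0632] x 0.5933119067247347 0.6564110167238062 y -0.08816668880941153 -0.039915602213207294
n 265 c [ 0.6065 -0.267 ] x 0.5797495387988764 0.6374108919722661 y -0.2908229561816488 -0.24190377164259627
n 1621 c [0.4375 0.1489] x 0.36150208093806474 0.5407572948851113 y 0.07857440616753505 0.22252015312761897
n 214 c [0.453  0.0256] x 0.4285577401689019 0.4929056904710634 y -0.0006822530032542951 0.047175389521883326
n 275 c [ 0.4572 -0.1421] x 0.4256803550583624 0.4846030299854613 y -0.16822377058910562 -0.11766113335640703
n 285 c [ 0.4311 -0.27  ] x 0.39927857246608595 0.4579974870587 y -0.2982495502472682 -0.238710132423231
```

View pics/t1.png

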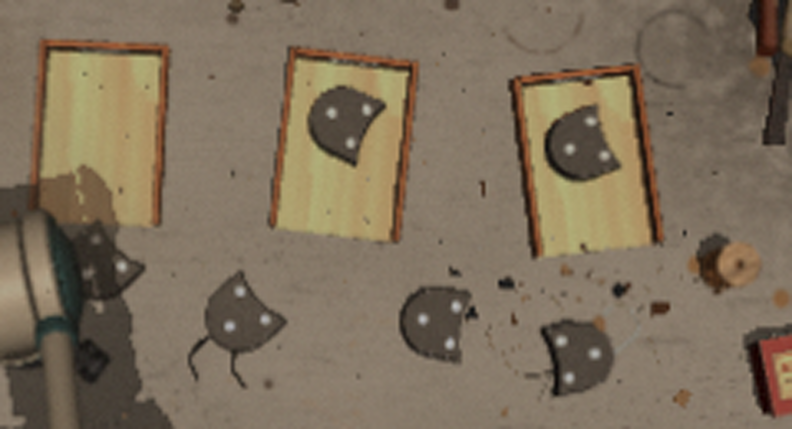

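View pics/s2.png

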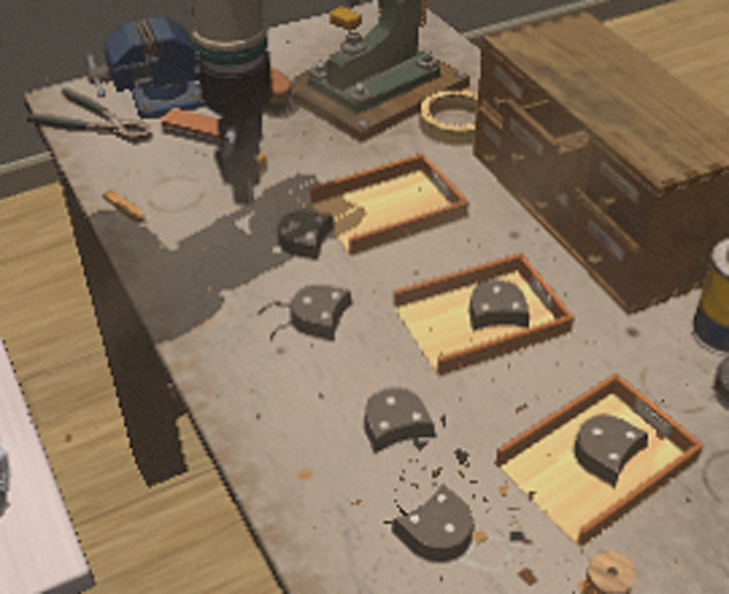

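Run:
```python
from pl import *
plan([(.423,.131,.055,3,-.3,4),(.423,.131,.008,3,-.3,2)])
```

```text
6 0 0 -1.90 -0.02 -0.27 0.03 -0.30; 0 0 -3.79 -0.04 -0.55 0.05 -0.30; 0 0 -5.69 -0.06 -0.82 0.08 -0.30; 0 0 -7.58 -0.08 -1.10 0.11 -0.30; 0 0 -7.58 -0.08 -1.10 0.58 -0.30; 0 0 -7.58 -0.08 -1.10 1.05 -0.30
q6 now -0.7289203381299338 t 3.725
```

Request:
apply_moves --plan "0 0 -1.9 0 -0.3 0 -0.3; 0 0 -3.8 -0.04 -0.55 0 -0.3; 0 0 -5.7 -0.06 -0.82 0.05 -0.3; 0 0 -7.6 -0.08 -1.1 0.05 -0.3; 0 0 -7.6 -0.08 -1.1 0.5 -0.3; 0 0 -7.6 -0.08 -1.1 0.95 -0.3; 0 0 -7.6 -0.08 -1.1 0.97 -0.3"

```text
clock: 4.6
position: [0.4187, 0.1296, 0.0075]
eef_rot: [-0.002, -0.026, 1.0, -0.0]
wrist_force: [0.3, 0.3, 0.3]
opening: 0.0301
```

Run:
```python
from pl import *
print(r.state()['position'])
plan([(.608,.141,.008,3,-.3,12)])
```

```text
[0.41869053 0.12956383 0.00745758]
12 0 0 0.00 -0.32 0.00 -0.00 -0.30; 0 0 0.00 -0.63 0.00 -0.00 -0.30; 0 0 0.00 -0.95 0.01 -0.01 -0.30; 0 0 0.00 -1.26 0.01 -0.01 -0.30; 0 0 0.00 -1.58 0.01 -0.01 -0.30; 0 0 0.00 -1.90 0.01 -0.01 -0.30; 0 0 0.00 -2.21 0.02 -0.02 -0.30; 0 0 0.00 -2.53 0.02 -0.02 -0.30; 0 0 0.01 -2.84 0.02 -0.02 -0.30; 0 0 0.01 -3.16 0.02 -0.02 -0.30; 0 0 0.01 -3.48 0.03 -0.03 -0.30; 0 0 0.01 -3.79 0.03 -0.03 -0.30
q6 now -1.4831105819414856 t 4.6
```

Request:
apply_moves --plan "0 0 0 -0.3 0 0 -0.3; 0 0 0 -0.6 0 0 -0.3; 0 0 0 -0.85 0.01 0 -0.3; 0 0 0 -1.1 0.01 0 -0.3; 0 0 0 -1.35 0.01 0 -0.3; 0 0 0 -1.6 0.01 0 -0.3; 0 0 0 -1.85 0.01 0 -0.3; 0 0 0 -2.1 0.02 0 -0.3"

```text
clock: 5.6
position: [0.5271, 0.1357, 0.0088]
eef_rot: [-0.0, -0.026, 1.0, 0.0]
wrist_force: [-0.0, -0.6, 0.3]
opening: 0.0298
```

Run:
```python
from find import *
print(r.state()['position'],r.state()['wrist_force'])
heels('t2.png')
c=cap('scene'); x=c['image'][90:310,120:390,::-1]; cv2.imwrite('pics/s3.png',cv2.resize(x,None,fx=2.7,fy=2.7,interpolation=cv2.INTER_CUBIC))
```

```text
[0.5271 0.1357 0.0088] [-0.0303 -0.6414  0.2936]
n 254 c [ 0.6257 -0.0631] x 0.5933119067247347 0.6564110167238062 y -0.08816668880941153 -0.039915602213207294
n 1756 c [0.4788 0.1159] x 0.36357807461102476 0.630334984318508 y 0.05409203513528341 0.19747339413062742
n 263 c [ 0.6066 -0.267 ] x 0.5797495387988764 0.6374108919722661 y -0.2908229561816488 -0.24190377164259627
n 273 c [0.4558 0.0223] x 0.4285577401689019 0.4929056904710634 y -0.008951956239614652 0.047175389521883326
n 277 c [ 0.4569 -0.1423] x 0.4256803550583624 0.4846030299854613 y -0.16822377058910562 -0.11766113335640703
n 266 c [ 0.4306 -0.2701] x 0.39927857246608595 0.4579974870587 y -0.2982495502472682 -0.24154042283461452
n 723 c [0.3842 0.1749] x 0.36070190539199054 0.4120565892137155 y 0.11189918142694442 0.23288958159355985
```

View pics/s3.png

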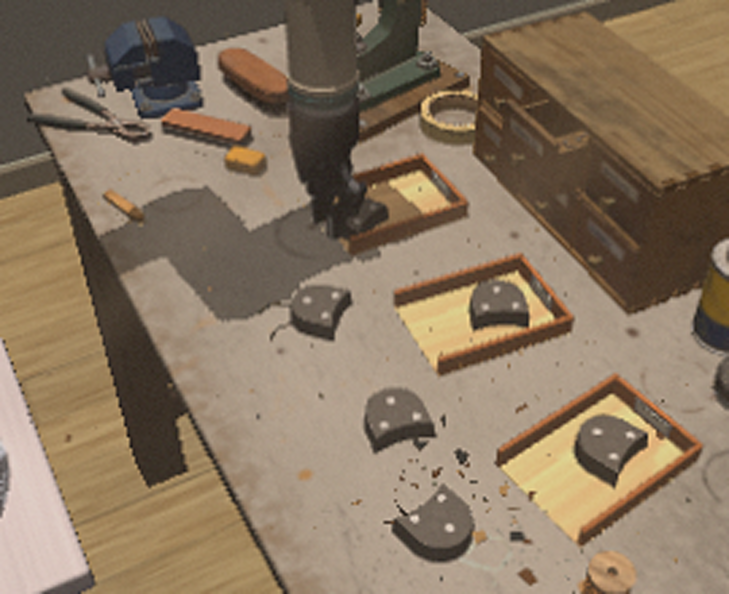

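View pics/t2.png

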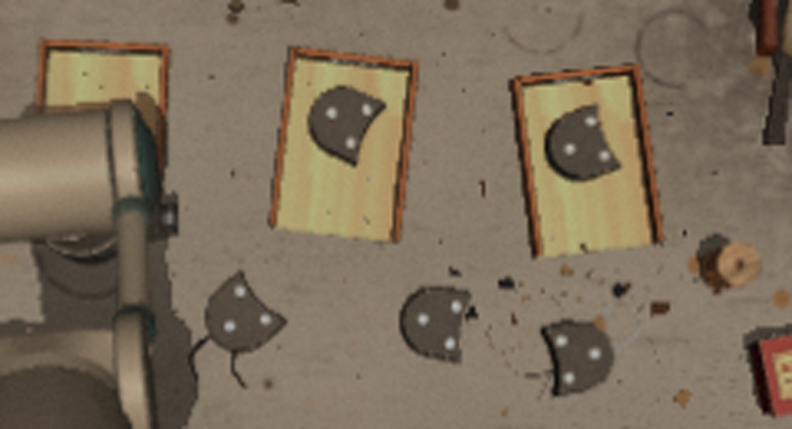

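Request:
apply_moves --plan "0 0 0 -0.25 0.01 0 -0.3; 0 0 0 -0.5 0.01 0 -0.3; 0 0 0 -0.75 0.02 0 -0.3; 0 0 0 -1 0.02 0 -0.3; 0 0 0 -1.2 0.02 0 -0.3; 0 0 0 -1.4 0.02 0 -0.3; 0 0 0 -1.6 0.02 0 -0.3; 0 0 0 -1.6 0.02 0 -0.3; 0 0 0 -0.8 0.02 0 -0.3; 0 0 0 -0.2 0.02 -0.4 -0.3; 0 0 0 0.8 0.02 -1.2 -0.3; 0 0 0 1.8 0.02 -1.6 -0.3"

```text
clock: 7.2
position: [0.4359, 0.1321, 0.0903]
eef_rot: [0.001, -0.026, 1.0, 0.0]
wrist_force: [-0.6, 0.2, 0.1]
opening: 0.0296
```

```bash
sed -i 's/a=cur\[3\]+((a-cur\[3\]+90)%180-90)/a=(a+90)%180-90/' pl.py
python3 - <<'E'
from find import *
from pl import *
heels('t3.png')
c=cap('scene'); x=c['image'][90:310,120:390,::-1]; cv2.imwrite('pics/s4.png',cv2.resize(x,None,fx=2.7,fy=2.7,interpolation=cv2.INTER_CUBIC))
print(r.state()['position'])
E
```

```text
n 244 c [0.6401 0.1434] x 0.6153125701084128 0.6701175628366582 y 0.11838163740477735 0.16751334916684343
n 261 c [ 0.626  -0.0634] x 0.5933119067247347 0.6564110167238062 y -0.08816668880941153 -0.039915602213207294
n 274 c [ 0.606  -0.2679] x 0.5797495387988764 0.6374108919722661 y -0.2992730282347353 -0.24190377164259627
n 1255 c [0.4409 0.1172] x 0.3619174040623908 0.5368018841677724 y 0.07242056545619632 0.18310606525564038
n 291 c [0.4557 0.0217] x 0.4285577401689019 0.4929056904710634 y -0.008951956239614652 0.047175389521883326
n 285 c [ 0.4566 -0.1422] x 0.4256803550583624 0.4846030299854613 y -0.16822377058910562 -0.11766113335640703
n 280 c [ 0.4309 -0.2694] x 0.39927857246608595 0.4579974870587 y -0.2982495502472682 -0.238710132423231
[0.4304 0.1318 0.0903]
```

View pics/s4.png

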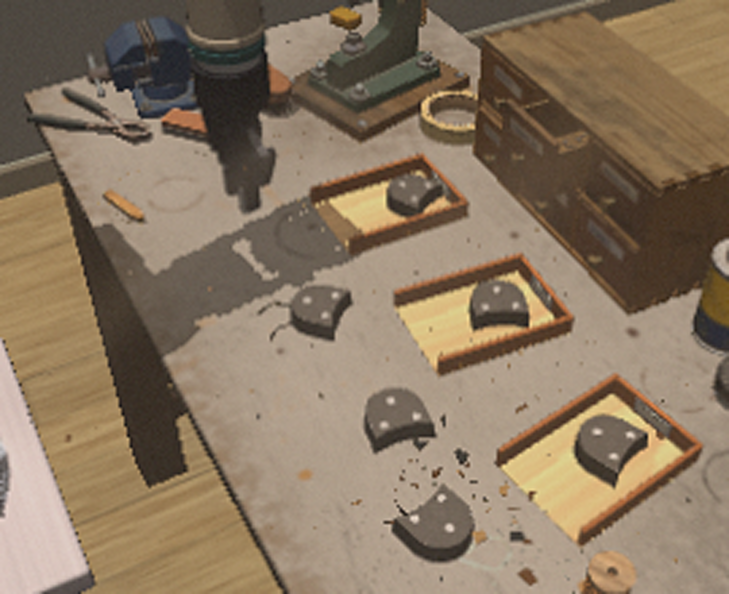

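View pics/t3.png

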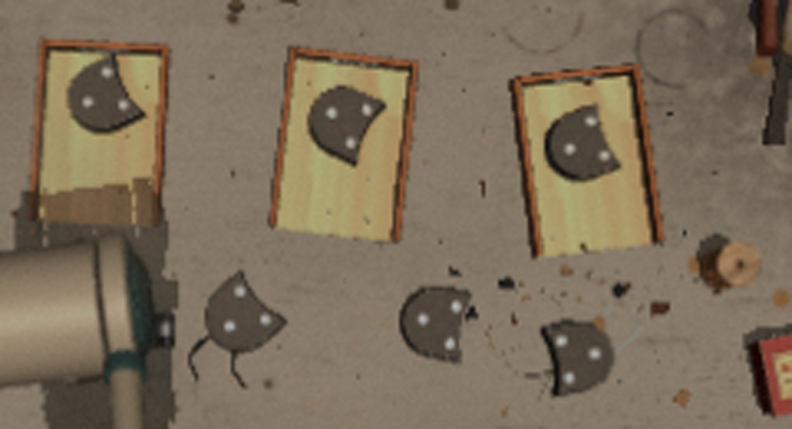

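Run:
```python
from pl import *
plan([(.427,-.210,.08,-80,-1,9),(.427,-.210,.008,-80,-1,3)])
```

```text
12 0 0 1.85 0.05 -0.76 0.02 -1.00; 0 0 3.69 0.10 -1.52 0.05 -1.00; 0 0 5.54 0.14 -2.27 0.07 -1.00; 0 0 7.38 0.19 -3.03 0.09 -1.00; 0 0 9.23 0.24 -3.79 0.11 -1.00; 0 0 11.07 0.29 -4.55 0.14 -1.00; 0 0 12.92 0.34 -5.31 0.16 -1.00; 0 0 14.76 0.38 -6.06 0.18 -1.00; 0 0 16.61 0.43 -6.82 0.21 -1.00; 0 0 16.61 0.43 -6.82 0.69 -1.00; 0 0 16.61 0.43 -6.82 1.17 -1.00; 0 0 16.61 0.43 -6.82 1.65 -1.00
q6 now -1.48212248835088 t 7.3
```

Request:
apply_moves --plan "0 0 1.9 0.05 -0.8 0 -1; 0 0 3.8 0.1 -1.6 0 -1; 0 0 5.7 0.15 -2.4 0 -1; 0 0 7.6 0.2 -3.2 0.1 -1; 0 0 9.5 0.25 -4 0.1 -1; 0 0 11.4 0.3 -4.8 0.15 -1; 0 0 13.3 0.35 -5.6 0.2 -1; 0 0 15.2 0.4 -6.3 0.2 -1; 0 0 16.6 0.43 -6.82 0.2 -1; 0 0 16.6 0.43 -6.82 0.2 -1; 0 0 16.6 0.43 -6.82 0.9 -1; 0 0 16.6 0.43 -6.82 1.65 -1"

```text
clock: 8.8
position: [0.4333, -0.2091, 0.0059]
eef_rot: [0.001, 0.642, 0.767, 0.0]
wrist_force: [-0.4, -1.0, -0.4]
opening: -0.0002
```

Run:
```python
from pl import *
print(r.state()['position'],r.state()['opening'])
plan([(.437,-.269,.008,-80,-1,6)])
```

```text
[ 0.43334663 -0.20909332  0.00591296] -0.0002492016822797095
6 0 0 0.00 -0.20 -0.02 -0.01 -1.00; 0 0 0.01 -0.40 -0.05 -0.01 -1.00; 0 0 0.01 -0.60 -0.07 -0.02 -1.00; 0 0 0.01 -0.79 -0.09 -0.03 -1.00; 0 0 0.02 -0.99 -0.12 -0.03 -1.00; 0 0 0.02 -1.19 -0.14 -0.04 -1.00
q6 now -0.7716729548230085 t 8.8
```

Request:
apply_moves --plan "0 0 0 -0.2 -0.06 -0.03 -1; 0 0 0 -0.4 -0.08 -0.03 -1; 0 0 0 -0.6 -0.1 -0.03 -1; 0 0 0 -0.8 -0.1 -0.03 -1; 0 0 0 -1 -0.1 -0.03 -1; 0 0 0 -1.2 -0.1 -0.03 -1; 0 0 0 -1.2 -0.1 -0.03 -1; 0 0 0 -0.7 -0.1 -0.1 -1; 0 0 0 -0.7 -0.1 -1 -1"

```text
clock: 9.93
position: [0.4296, -0.2398, 0.0538]
eef_rot: [-0.006, 0.642, 0.766, 0.0]
wrist_force: [0.6, 0.1, -0.1]
opening: 0.0002
```

Run:
```python
from find import *
heels('t4.png')
c=cap('scene'); x=c['image'][90:310,120:390,::-1]; cv2.imwrite('pics/s5.png',cv2.resize(x,None,fx=2.7,fy=2.7,interpolation=cv2.INTER_CUBIC))
print(r.state()['position'])
```

```text
n 228 c [0.6401 0.1433] x 0.6153125701084128 0.6701175628366582 y 0.11838163740477735 0.16751334916684343
n 256 c [ 0.6259 -0.0632] x 0.5933119067247347 0.6564110167238062 y -0.08819050630686273 -0.039915602213207294
n 266 c [ 0.6066 -0.2669] x 0.5797495387988764 0.6374108919722661 y -0.2908229561816488 -0.24190377164259627
n 5621 c [ 0.4399 -0.1007] x 0.36331448251282106 0.5788108318887986 y -0.3188870251415392 0.11319556518788589
[ 0.4355 -0.2445  0.0596]
```

View pics/t4.png

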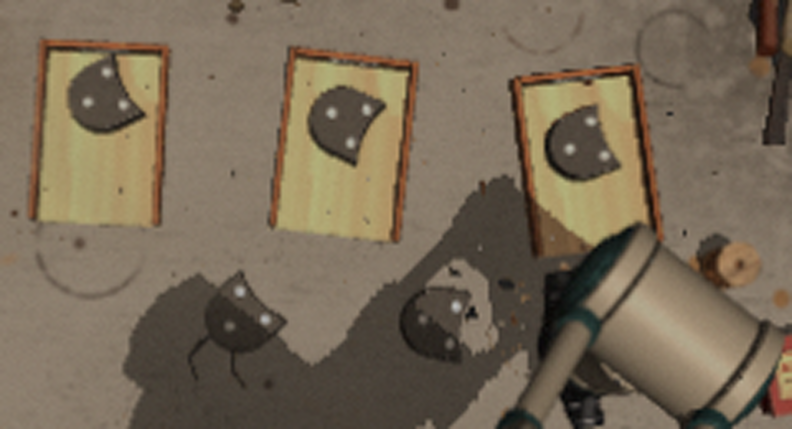

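View pics/s5.png

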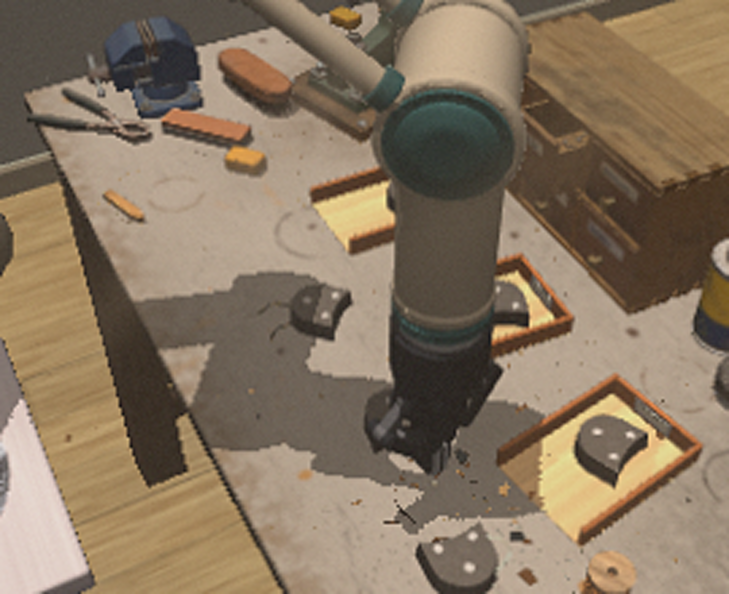

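Run:
```python
from find import *
c=cap('scene')
for a,b in [(443,497),(449,527),(416,515),(475,537),(468,567),(438,548),(420,545),(478,525)]:
    print(pix2w(c,120+a/2.7,90+b/2.7,.022)[:2])
for d in r.cut_out('heel_1_mid','scene'):
    v,u=np.nonzero(d['mask']);print(d['conf'],pix2w(c,u.mean(),v.mean(),.018))
from pl import *
plan([(.38,-.31,.06,8,-.3,9),(.38,-.31,.008,8,-.3,2)])
```

```text
[ 0.4426 -0.2532]
[ 0.4308 -0.2816]
[ 0.4126 -0.2577]
[ 0.4446 -0.3007]
[ 0.4238 -0.3219]
[ 0.4118 -0.2945]
[ 0.4003 -0.2848]
[ 0.4533 -0.292 ]
0.51 [ 0.4445 -0.1391  0.018 ]
11 0 0 2.05 -0.12 -0.14 -0.01 -0.30; 0 0 4.09 -0.25 -0.29 -0.01 -0.30; 0 0 6.14 -0.37 -0.43 -0.02 -0.30; 0 0 8.18 -0.50 -0.57 -0.03 -0.30; 0 0 10.23 -0.62 -0.72 -0.03 -0.30; 0 0 12.27 -0.74 -0.86 -0.04 -0.30; 0 0 14.32 -0.87 -1.00 -0.05 -0.30; 0 0 16.37 -0.99 -1.15 -0.05 -0.30; 0 0 18.41 -1.12 -1.29 -0.06 -0.30; 0 0 18.41 -1.12 -1.29 0.46 -0.30; 0 0 18.41 -1.12 -1.29 0.98 -0.30
q6 now -0.827739034716382 t 10.125
```

Run:
```python
from pl import *
plan([(.366,-.331,.06,17,-.3,9),(.366,-.331,.008,17,-.3,2)])
```

```text
11 0 0 1.85 -0.16 -0.18 -0.01 -0.30; 0 0 3.69 -0.33 -0.36 -0.01 -0.30; 0 0 5.54 -0.49 -0.55 -0.02 -0.30; 0 0 7.38 -0.66 -0.73 -0.03 -0.30; 0 0 9.23 -0.82 -0.91 -0.03 -0.30; 0 0 11.07 -0.99 -1.09 -0.04 -0.30; 0 0 12.92 -1.15 -1.28 -0.05 -0.30; 0 0 14.77 -1.32 -1.46 -0.06 -0.30; 0 0 16.61 -1.48 -1.64 -0.06 -0.30; 0 0 16.61 -1.48 -1.64 0.46 -0.30; 0 0 16.61 -1.48 -1.64 0.98 -0.30
q6 now -0.827739034716382 t 10.125
```

Request:
apply_moves --plan "0 0 2 -0.17 -0.19 0 -0.3; 0 0 4 -0.35 -0.4 0 -0.3; 0 0 6 -0.5 -0.6 0 -0.3; 0 0 8 -0.7 -0.8 0 -0.3; 0 0 10 -0.9 -1 0 -0.3; 0 0 12 -1.1 -1.2 0 -0.3; 0 0 14 -1.3 -1.4 0 -0.3; 0 0 16 -1.48 -1.64 0 -0.3; 0 0 16.6 -1.48 -1.64 0 -0.3; 0 0 16.6 -1.48 -1.64 0.5 -0.3; 0 0 16.6 -1.48 -1.64 1 -0.3; 0 0 16.6 -1.48 -1.64 1.03 -0.3"

```text
clock: 11.62
position: [0.3641, -0.3293, 0.0024]
eef_rot: [-0.003, 0.989, 0.148, -0.002]
wrist_force: [-1.1, 0.9, -0.1]
opening: 0.0295
```

Run:
```python
from find import *
from pl import *
heels('t5.png')
print(r.state()['position'])
plan([(.450,-.304,.008,17,-.3,7),(.526,-.2876,.008,8,-.3,6)])
```

```text
n 215 c [0.6397 0.1435] x 0.6153125701084128 0.6672224885866925 y 0.11838163740477735 0.16751334916684343
n 252 c [ 0.6259 -0.063 ] x 0.5933119067247347 0.6564110167238062 y -0.08816668880941153 -0.039915602213207294
n 262 c [ 0.6065 -0.2669] x 0.5797495387988764 0.6374108919722661 y -0.2908229561816488 -0.24190377164259627
n 4673 c [ 0.4213 -0.1444] x 0.36448435041965965 0.5110231472498403 y -0.3526585591079344 0.047175389521883326
n 279 c [ 0.4571 -0.1423] x 0.4256803550583624 0.4846030299854613 y -0.16822377058910562 -0.11766113335640703
[ 0.3649 -0.3303  0.0034]
13 0 0 0.00 0.25 -0.00 -0.01 -0.30; 0 0 0.00 0.51 -0.00 -0.03 -0.30; 0 0 0.00 0.76 -0.00 -0.04 -0.30; 0 0 0.00 1.02 -0.00 -0.05 -0.30; 0 0 0.00 1.27 -0.00 -0.07 -0.30; 0 0 0.00 1.53 -0.00 -0.08 -0.30; 0 0 0.00 1.78 -0.01 -0.10 -0.30; 0 0 0.30 2.04 0.02 -0.10 -0.30; 0 0 0.60 2.30 0.04 -0.10 -0.30; 0 0 0.90 2.56 0.06 -0.10 -0.30; 0 0 1.20 2.81 0.08 -0.10 -0.30; 0 0 1.50 3.07 0.10 -0.10 -0.30; 0 0 1.80 3.33 0.13 -0.10 -0.30
q6 now 0.39649823998847616 t 11.675
```

View pics/t5.png

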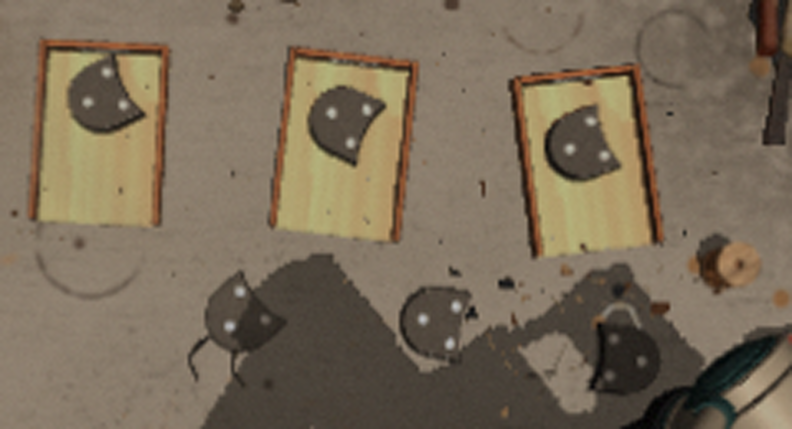

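Run:
```python
from pl import *
plan([(.366,-.338,.007,22,-.3,2),(.453,-.305,.007,22,-.3,7),(.498,-.292,.007,10,-.3,3)])
```

```text
12 0 0 -0.50 -0.01 0.08 -0.04 -0.30; 0 0 -1.00 -0.02 0.15 -0.07 -0.30; 0 0 -1.00 0.24 0.14 -0.07 -0.30; 0 0 -1.00 0.51 0.12 -0.07 -0.30; 0 0 -1.00 0.77 0.10 -0.07 -0.30; 0 0 -1.00 1.04 0.08 -0.07 -0.30; 0 0 -1.00 1.30 0.07 -0.08 -0.30; 0 0 -1.00 1.57 0.05 -0.08 -0.30; 0 0 -1.00 1.83 0.03 -0.08 -0.30; 0 0 -0.20 2.15 0.04 -0.08 -0.30; 0 0 0.60 2.46 0.04 -0.08 -0.30; 0 0 1.40 2.77 0.05 -0.08 -0.30
q6 now 0.39649823998847616 t 11.675
```

Do the first nine rows, then look.

Request:
apply_moves --plan "0 0 -0.5 0 0.08 -0.05 -0.3; 0 0 -1 0 0.15 -0.07 -0.3; 0 0 -1 0.24 0.14 -0.07 -0.3; 0 0 -1 0.5 0.12 -0.07 -0.3; 0 0 -1 0.75 0.1 -0.07 -0.3; 0 0 -1 1 0.08 -0.08 -0.3; 0 0 -1 1.25 0.07 -0.08 -0.3; 0 0 -1 1.5 0.05 -0.08 -0.3; 0 0 -1 1.7 0.04 -0.08 -0.3; 0 0 -1 1.7 0.04 -0.08 -0.3"

```text
clock: 12.92
position: [0.4487, -0.309, 0.0088]
eef_rot: [0.0, 0.982, 0.191, 0.0]
wrist_force: [-0.0, -0.2, 0.8]
opening: 0.0299
```

Run:
```python
from find import *
from pl import *
heels('t6.png')
c=cap('scene'); x=c['image'][90:310,120:390,::-1]; cv2.imwrite('pics/s6.png',cv2.resize(x,None,fx=2.7,fy=2.7,interpolation=cv2.INTER_CUBIC))
print(r.state()['position'])
```

```text
n 222 c [0.639  0.1426] x 0.6153579118051481 0.6641992986169123 y 0.11838163740477735 0.16494444142693793
n 258 c [ 0.626  -0.0632] x 0.5933119067247347 0.6564110167238062 y -0.08816668880941153 -0.03987928455982402
n 267 c [ 0.6063 -0.267 ] x 0.5796969538911834 0.6374108919722661 y -0.2908229561816488 -0.24190377164259627
n 5846 c [ 0.4423 -0.1263] x 0.36393840775756947 0.5420765474698044 y -0.3533246111814717 0.07313826278808253
[ 0.4477 -0.309   0.0087]
```

View pics/t6.png

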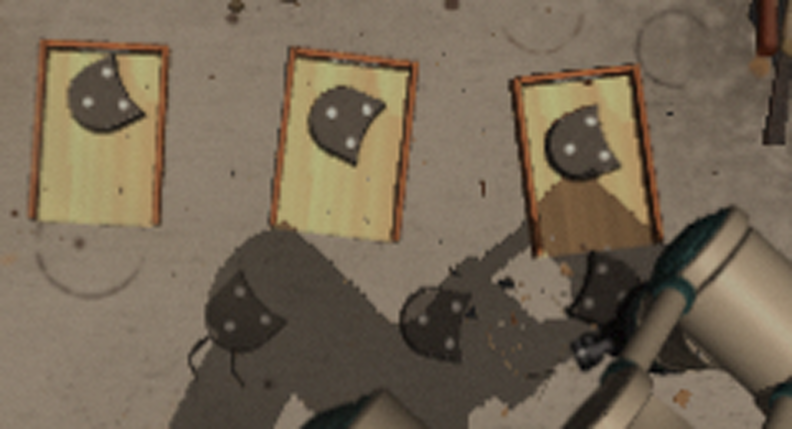

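View pics/s6.png

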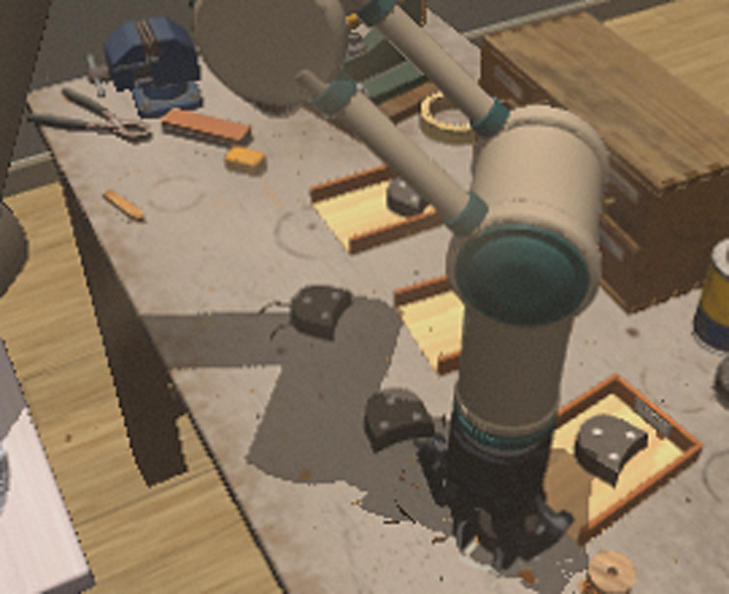

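Run:
```python
from pl import *
plan([(.426,-.318,.007,22,-.3,1),(.422,-.2965,.007,7,-.3,3),(.526,-.284,.007,7,-.3,8)])
```

```text
12 0 0 0.00 -0.47 0.00 0.03 -0.30; 0 0 1.00 -0.44 -0.14 0.03 -0.30; 0 0 2.00 -0.41 -0.28 0.03 -0.30; 0 0 3.00 -0.38 -0.42 0.03 -0.30; 0 0 3.00 -0.13 -0.36 0.03 -0.30; 0 0 3.00 0.12 -0.29 0.03 -0.30; 0 0 3.00 0.38 -0.22 0.03 -0.30; 0 0 3.00 0.63 -0.15 0.03 -0.30; 0 0 3.00 0.88 -0.08 0.03 -0.30; 0 0 3.00 1.13 -0.01 0.03 -0.30; 0 0 3.00 1.39 0.05 0.03 -0.30; 0 0 3.00 1.64 0.12 0.03 -0.30
q6 now 0.45472761291615515 t 13.025
```

Request:
apply_moves --plan "0 0 0 -0.5 0 0 -0.3; 0 0 1 -0.48 -0.14 0.02 -0.3; 0 0 2 -0.45 -0.28 0.02 -0.3; 0 0 3 -0.4 -0.42 0.02 -0.3; 0 0 3 -0.13 -0.36 0.02 -0.3; 0 0 3 0.12 -0.29 0.02 -0.3; 0 0 3 0.38 -0.22 0.02 -0.3; 0 0 3 0.63 -0.15 0.02 -0.3; 0 0 3 0.88 -0.08 0.02 -0.3; 0 0 3 1.13 0 0.02 -0.3; 0 0 3 1.13 0 0.02 -0.3"

```text
clock: 14.4
position: [0.5017, -0.2881, 0.0078]
eef_rot: [0.0, 0.998, 0.061, 0.001]
wrist_force: [-0.2, -0.6, 0.2]
opening: 0.0296
```

Run:
```python
from find import *
from pl import *
heels('t7.png')
c=cap('scene'); x=c['image'][90:310,120:390,::-1]; cv2.imwrite('pics/s7.png',cv2.resize(x,None,fx=2.7,fy=2.7,interpolation=cv2.INTER_CUBIC))
print(r.state()['position'])
```

```text
n 233 c [0.64   0.1435] x 0.6153125701084128 0.6701175628366582 y 0.11838163740477735 0.16751334916684343
n 257 c [ 0.6259 -0.0631] x 0.5933119067247347 0.6564110167238062 y -0.08816668880941153 -0.03987928455982402
n 305 c [ 0.6056 -0.2688] x 0.5796969538911834 0.6374108919722661 y -0.30218361813235817 -0.24187577768959811
n 6639 c [ 0.4609 -0.1253] x 0.36363017019484384 0.6188671601185017 y -0.3545846020370544 0.0897986741858983
n 259 c [ 0.4976 -0.329 ] x 0.47274010636185365 0.5324618646713876 y -0.3532035865183645 -0.3012689816508894
[ 0.5002 -0.2878  0.0076]
```

View pics/t7.png

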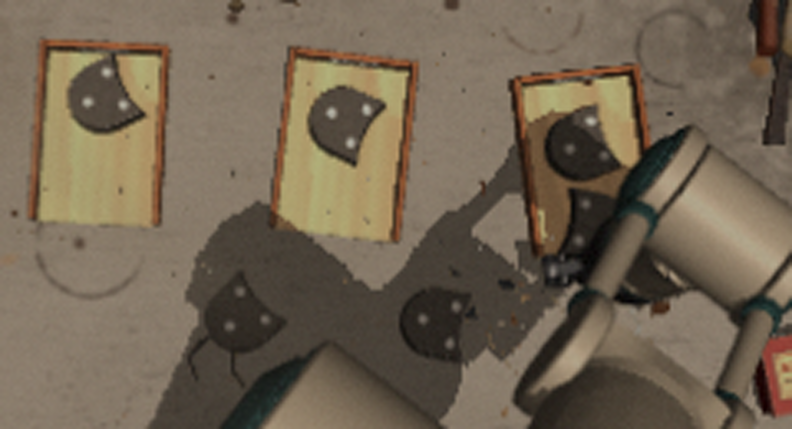

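View pics/s7.png

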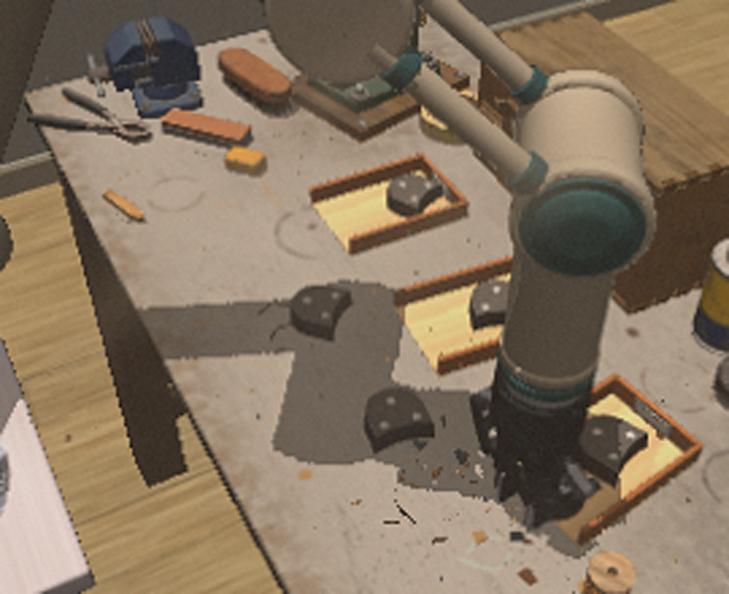

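Request:
apply_moves --plan "0 0 0 0.2 0 0 -0.3; 0 0 0 0.4 0 0 -0.3; 0 0 0 0.47 0 0 -0.3; 0 0 0 0.47 0 0 -0.3; 0 0 0 -0.2 0 0 -0.3; 0 0 0 -0.9 0 -0.2 -0.3; 0 0 0 -1.6 0.6 -1.2 -0.3; 0 0 0 -2.2 -0.5 -1.4 -0.3; 0 0 0 -2.2 -1.5 -1.4 -0.3; 0 0 0 -2.2 -1.5 -1.4 -0.3"

```text
clock: 15.75
position: [0.3795, -0.2235, 0.0779]
eef_rot: [-0.001, 0.998, 0.062, -0.001]
wrist_force: [0.1, -0.4, 0.6]
opening: 0.0296
```

Run:
```python
from find import *
from pl import *
heels('t8.png')
print(r.state()['position'])
```

```text
n 217 c [0.641  0.1427] x 0.6153125701084128 0.6701175628366582 y 0.11838163740477735 0.16751334916684343
n 253 c [ 0.6258 -0.0631] x 0.5933119067247347 0.6564110167238062 y -0.08816668880941153 -0.039915602213207294
n 529 c [ 0.5902 -0.2746] x 0.5314849348589106 0.6519490780080058 y -0.30766617608896435 -0.2448133358200291
n 4197 c [ 0.4212 -0.1059] x 0.3627161554018744 0.5330070878574301 y -0.30408364033083896 0.142828655173035
n 166 c [0.4468 0.0251] x 0.4285577401689019 0.4729739840263478 y -0.0006822530032542951 0.047175389521883326
[ 0.3814 -0.2259  0.0782]
```

View pics/t8.png

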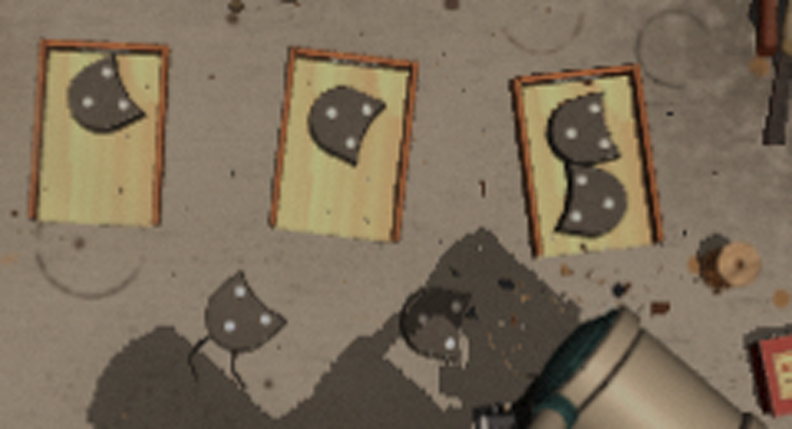

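Run:
```python
from pl import *
plan([(.452,-.216,.07,85,-1,8),(.452,-.216,.008,85,-1,3)])
```

```text
11 0 0 -1.95 0.18 -0.00 0.02 -1.00; 0 0 -3.90 0.36 -0.01 0.04 -1.00; 0 0 -5.84 0.53 -0.01 0.06 -1.00; 0 0 -7.79 0.71 -0.01 0.08 -1.00; 0 0 -9.74 0.89 -0.01 0.10 -1.00; 0 0 -11.69 1.07 -0.02 0.12 -1.00; 0 0 -13.64 1.25 -0.02 0.14 -1.00; 0 0 -15.58 1.43 -0.02 0.16 -1.00; 0 0 -15.58 1.43 -0.02 0.58 -1.00; 0 0 -15.58 1.43 -0.02 0.99 -1.00; 0 0 -15.58 1.43 -0.02 1.40 -1.00
q6 now 0.7552107882549447 t 15.8
```

Request:
apply_moves --plan "0 0 -2 0.2 0 0 -1; 0 0 -4 0.4 0 0 -1; 0 0 -6 0.55 0 0 -1; 0 0 -8 0.7 0 0 -1; 0 0 -10 0.9 0 0.1 -1; 0 0 -12 1.1 0 0.1 -1; 0 0 -14 1.3 0 0.15 -1; 0 0 -15.6 1.43 0 0.16 -1; 0 0 -15.6 1.43 0 0.16 -1; 0 0 -15.6 1.43 0 0.8 -1; 0 0 -15.6 1.43 0 1.3 -1; 0 0 -15.6 1.43 0 1.4 -1"

```text
clock: 17.3
position: [0.4519, -0.2182, 0.0064]
eef_rot: [-0.001, 0.738, 0.675, -0.0]
wrist_force: [0.0, -0.3, 0.2]
opening: -0.0001
```

Run:
```python
from find import *
from pl import *
print(r.state()['position'])
c=cap('scene'); x=c['image'][90:310,120:390,::-1]; cv2.imwrite('pics/s9.png',cv2.resize(x,None,fx=2.7,fy=2.7,interpolation=cv2.INTER_CUBIC))
heels('t9.png')
plan([(.460,-.104,.007,85,-1,9)])
```

```text
[ 0.4519 -0.2182  0.0064]
n 238 c [0.6403 0.1431] x 0.6153125701084128 0.6701175628366582 y 0.11838163740477735 0.16751334916684343
n 256 c [ 0.626  -0.0632] x 0.5933119067247347 0.6564110167238062 y -0.08816668880941153 -0.039915602213207294
n 6205 c [ 0.4616 -0.0849] x 0.36320758678901377 0.6520114331958959 y -0.30766617608896435 0.11202613485684826
n 270 c [ 0.4251 -0.2349] x 0.393143004898177 0.4604602404484971 y -0.26418108505338034 -0.21061014799957264
9 0 0 -0.00 0.26 -0.01 0.00 -1.00; 0 0 -0.00 0.51 -0.01 0.00 -1.00; 0 0 -0.01 0.77 -0.02 0.00 -1.00; 0 0 -0.01 1.02 -0.03 0.01 -1.00; 0 0 -0.01 1.28 -0.03 0.01 -1.00; 0 0 -0.01 1.53 -0.04 0.01 -1.00; 0 0 -0.01 1.79 -0.05 0.01 -1.00; 0 0 -0.02 2.04 -0.05 0.01 -1.00; 0 0 -0.02 2.30 -0.06 0.01 -1.00
q6 now -0.4993499430640999 t 17.4
```

View pics/s9.png

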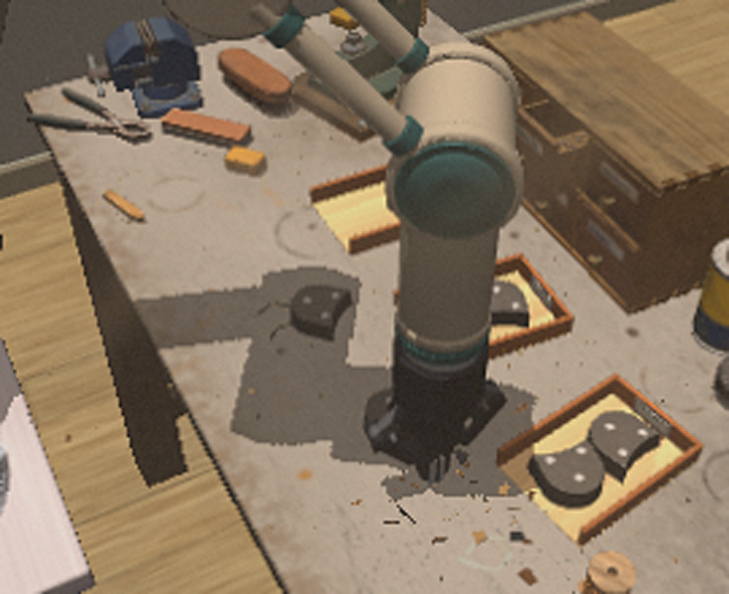

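View pics/t9.png

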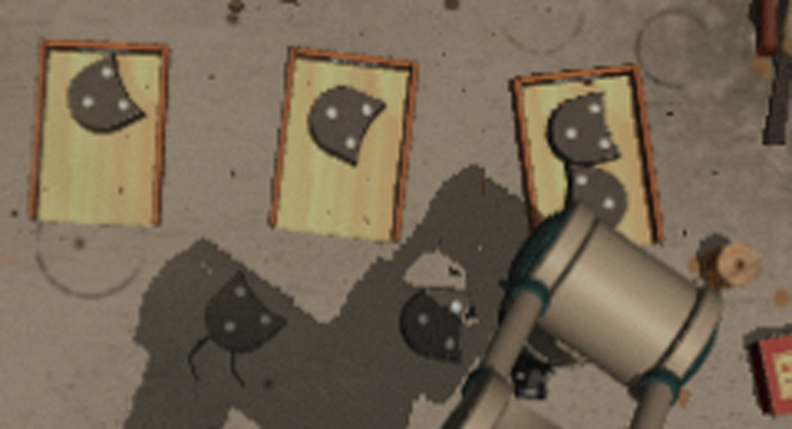

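Request:
apply_moves --plan "0 0 0 0.3 0 0 -1; 0 0 0 0.55 0 0 -1; 0 0 0 0.8 0 0 -1; 0 0 0 1.05 0 0 -1; 0 0 0 1.3 0 0 -1; 0 0 0 1.55 0 0 -1; 0 0 0 1.8 0 0 -1; 0 0 0 2.05 0 0 -1; 0 0 0 2.25 0 0 -1; 0 0 0 2.25 0 0 -1; 0 0 0 1.7 0 0 -1; 0 0 0 1.7 0 -1.2 -1"

```text
clock: 18.9
position: [0.4575, -0.1337, 0.0648]
eef_rot: [-0.005, 0.738, 0.675, -0.002]
wrist_force: [1.3, -1.3, -0.5]
opening: -0.0
```

Run:
```python
from find import *
from pl import *
print(r.state()['position'])
c=cap('scene'); x=c['image'][90:310,120:390,::-1]; cv2.imwrite('pics/s10.png',cv2.resize(x,None,fx=2.7,fy=2.7,interpolation=cv2.INTER_CUBIC))
heels('t10.png')
```

```text
[ 0.4575 -0.1337  0.0648]
n 222 c [0.6402 0.1426] x 0.6153125701084128 0.6701175628366582 y 0.11838163740477735 0.16751334916684343
n 258 c [ 0.626  -0.0632] x 0.5933119067247347 0.6564110167238062 y -0.08816668880941153 -0.039915602213207294
n 529 c [ 0.5907 -0.2747] x 0.5314849348589106 0.6520114331958959 y -0.30766617608896435 -0.2448133358200291
n 675 c [ 0.4875 -0.1296] x 0.40345923218578206 0.5830764084588258 y -0.18236733541721828 -0.08907846305155201
n 3233 c [0.4163 0.0305] x 0.3618587294098494 0.5278227204533942 y -0.09265969834724025 0.17967752481027552
```

View pics/s10.png

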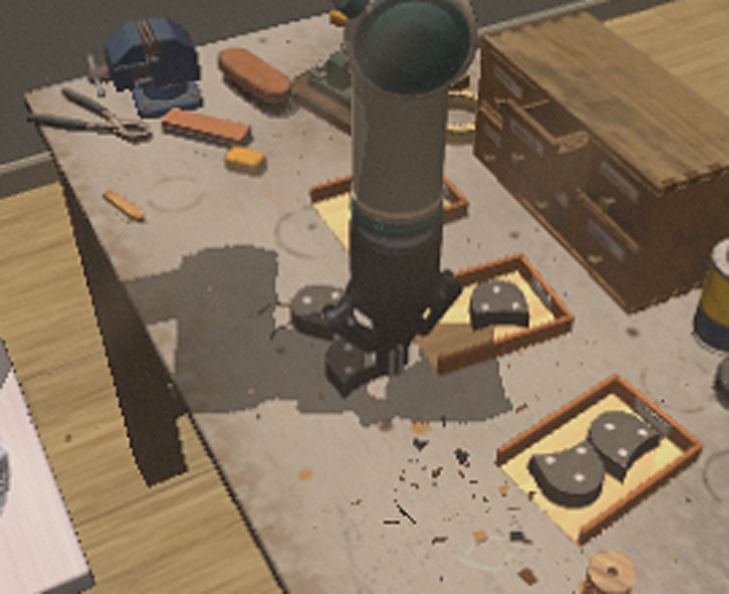

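View pics/t10.png

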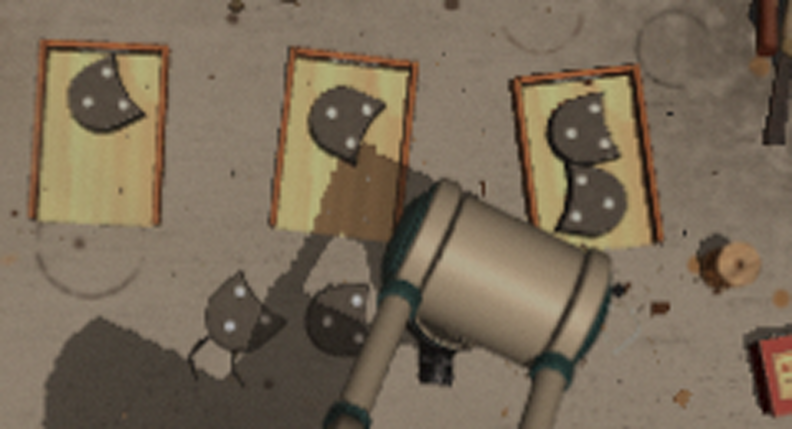

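Run:
```python
from pl import *
plan([(.390,-.061,.065,-3,-.48,9),(.390,-.061,.007,-3,-.48,3)])
```

```text
12 0 0 -2.05 0.15 -0.18 0.01 -0.48; 0 0 -4.09 0.30 -0.36 0.03 -0.48; 0 0 -6.14 0.45 -0.54 0.04 -0.48; 0 0 -8.18 0.60 -0.72 0.05 -0.48; 0 0 -10.23 0.76 -0.89 0.07 -0.48; 0 0 -12.28 0.91 -1.07 0.08 -0.48; 0 0 -14.32 1.06 -1.25 0.09 -0.48; 0 0 -16.37 1.21 -1.43 0.11 -0.48; 0 0 -18.41 1.36 -1.61 0.12 -0.48; 0 0 -18.41 1.36 -1.61 0.51 -0.48; 0 0 -18.41 1.36 -1.62 0.90 -0.48; 0 0 -18.41 1.36 -1.62 1.28 -0.48
q6 now -0.34045178343611404 t 19.0
```

Request:
apply_moves --plan "0 0 -2 0.15 -0.2 0 -0.48; 0 0 -4 0.3 -0.4 0 -0.48; 0 0 -6 0.45 -0.6 0 -0.48; 0 0 -8 0.6 -0.8 0 -0.48; 0 0 -10 0.76 -1 0 -0.48; 0 0 -12 0.9 -1.2 0 -0.48; 0 0 -14 1.1 -1.4 0 -0.48; 0 0 -16 1.25 -1.6 0.05 -0.48; 0 0 -18 1.36 -1.62 0.1 -0.48; 0 0 -18.4 1.36 -1.62 0.1 -0.48; 0 0 -18.4 1.36 -1.62 0.7 -0.48; 0 0 -18.4 1.36 -1.62 1.26 -0.48"

```text
clock: 20.5
position: [0.3864, -0.0593, 0.0044]
eef_rot: [0.001, 0.027, 1.0, -0.0]
wrist_force: [0.1, -0.4, -0.7]
opening: 0.0224
```

Run:
```python
from find import *
from pl import *
print(r.state()['position'])
c=cap('scene'); x=c['image'][90:310,120:390,::-1]; cv2.imwrite('pics/s11.png',cv2.resize(x,None,fx=2.7,fy=2.7,interpolation=cv2.INTER_CUBIC))
heels('t11.png')
plan([(.535,-.068,.007,-3,-.48,11)])
```

```text
[ 0.3864 -0.0593  0.0044]
n 254 c [0.6397 0.1418] x 0.6153125701084128 0.6701175628366582 y 0.10720350825365553 0.16751334916684343
n 262 c [ 0.6258 -0.0633] x 0.5933119067247347 0.6564110167238062 y -0.08816668880941153 -0.03987928455982402
n 542 c [ 0.5904 -0.275 ] x 0.5314849348589106 0.6520114331958959 y -0.30772041512316034 -0.2448133358200291
n 2998 c [0.4231 0.0457] x 0.3614418685865739 0.5131289066454225 y -0.10938284969944853 0.20134048342584537
11 0 0 -0.00 -0.28 -0.00 -0.01 -0.48; 0 0 -0.00 -0.55 -0.00 -0.02 -0.48; 0 0 -0.01 -0.83 -0.01 -0.03 -0.48; 0 0 -0.01 -1.10 -0.01 -0.03 -0.48; 0 0 -0.01 -1.38 -0.01 -0.04 -0.48; 0 0 -0.01 -1.65 -0.01 -0.05 -0.48; 0 0 -0.02 -1.93 -0.02 -0.06 -0.48; 0 0 -0.02 -2.20 -0.02 -0.07 -0.48; 0 0 -0.02 -2.48 -0.02 -0.08 -0.48; 0 0 -0.02 -2.76 -0.02 -0.09 -0.48; 0 0 -0.02 -3.03 -0.03 -0.10 -0.48
q6 now -1.84721520284658 t 20.6
```

View pics/s11.png

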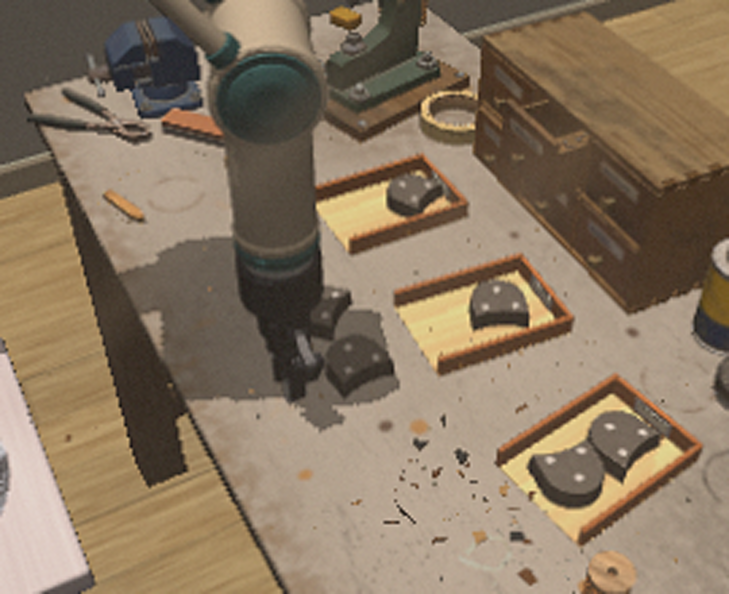

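View pics/t11.png

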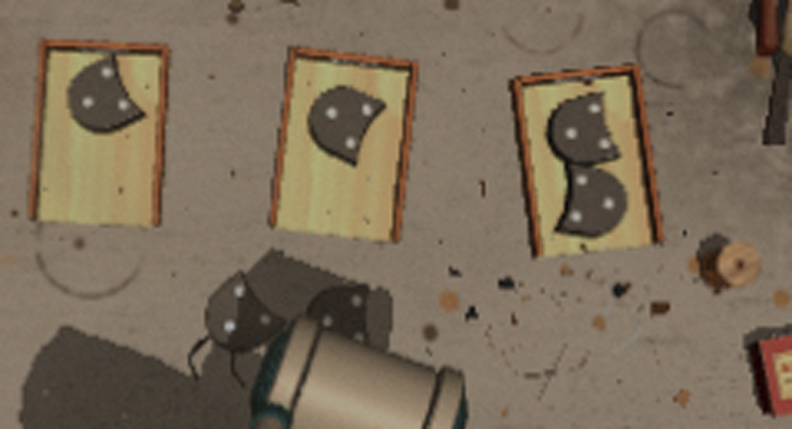

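Request:
apply_moves --plan "0 0 0 -0.2 -0.07 -0.05 -0.48; 0 0 0 -0.5 -0.08 -0.06 -0.48; 0 0 0 -0.75 -0.08 -0.06 -0.48; 0 0 0 -1 -0.08 -0.06 -0.48; 0 0 0 -1.25 -0.08 -0.06 -0.48; 0 0 0 -1.5 -0.08 -0.06 -0.48; 0 0 0 -1.75 -0.08 -0.06 -0.48; 0 0 0 -1.75 -0.08 -0.06 -0.48"

```text
clock: 21.6
position: [0.4744, -0.0676, 0.0078]
eef_rot: [0.001, 0.026, 1.0, -0.0]
wrist_force: [-0.4, -0.6, -0.0]
opening: 0.0222
```

Run:
```python
from find import *
print(r.state()['position'])
c=cap('scene'); x=c['image'][90:310,120:390,::-1]; cv2.imwrite('pics/s12.png',cv2.resize(x,None,fx=2.7,fy=2.7,interpolation=cv2.INTER_CUBIC))
heels('t12.png')
```

```text
[ 0.4744 -0.0676  0.0078]
n 239 c [0.6401 0.1435] x 0.6153125701084128 0.6701175628366582 y 0.11838163740477735 0.16751334916684343
n 258 c [ 0.6259 -0.0632] x 0.5933119067247347 0.6564110167238062 y -0.08816668880941153 -0.039915602213207294
n 545 c [ 0.5898 -0.275 ] x 0.5315315050605414 0.6520114331958959 y -0.3076931116366304 -0.2448133358200291
n 3584 c [0.4348 0.0641] x 0.3618587294098494 0.5894198376967728 y -0.09265969834724025 0.19454384892414778
n 175 c [ 0.4613 -0.1598] x 0.42548287447777716 0.5074551612196772 y -0.18499243755768258 -0.13178171023148916
```

View pics/s12.png

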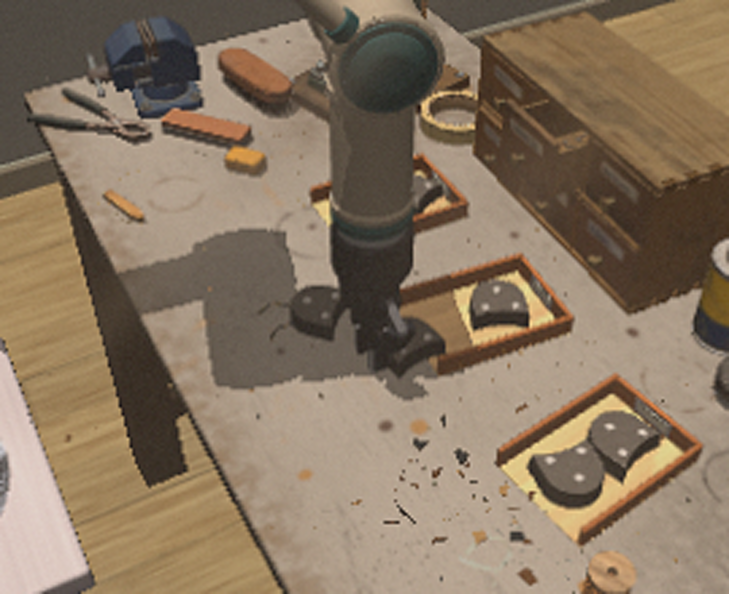

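View pics/t12.png

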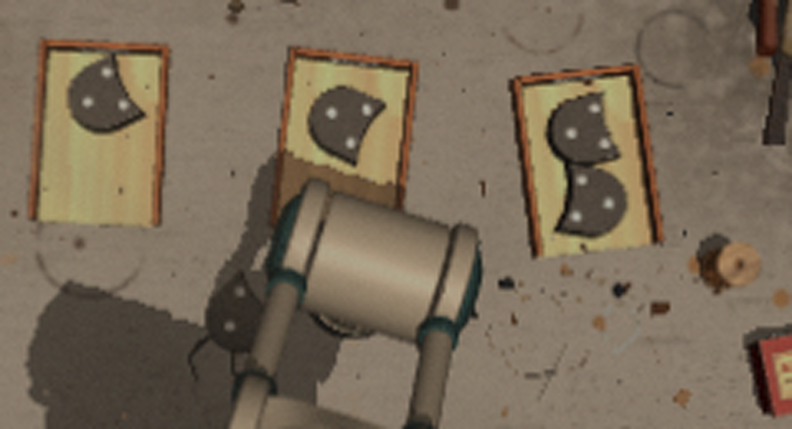

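Run:
```python
from find import *
c=cap('scene'); x=c['image'][180:240,240:320,::-1]; cv2.imwrite('pics/s13.png',cv2.resize(x,None,fx=9,fy=9,interpolation=cv2.INTER_CUBIC))
```

```text
(no output)
```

View pics/s13.png

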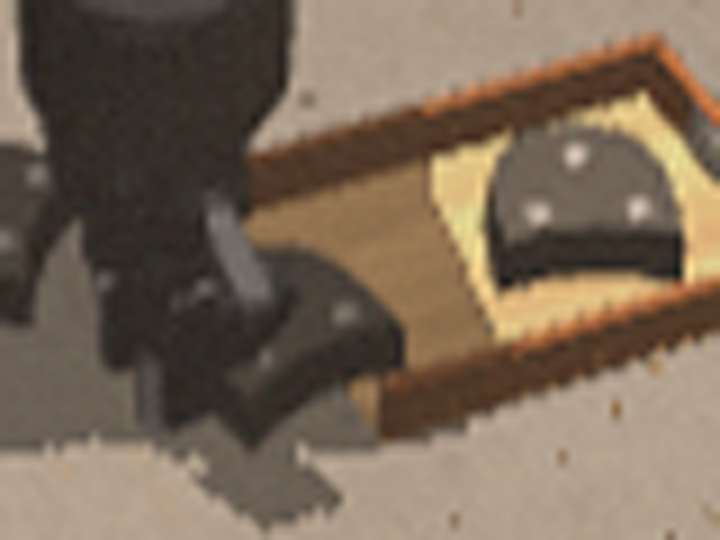

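Run:
```python
from find import *
c=cap('scene')
for a,b,z in [(345,312,.022),(265,358,.022),(238,405,.022),(403,330,.022),(380,378,.024),(720,275,.024)]:
    print(a,b,pix2w(c,240+a/9,180+b/9,z)[:2])
```

```text
345 312 [ 0.5323 -0.0806]
265 358 [ 0.5014 -0.0853]
238 405 [ 0.4847 -0.0979]
403 330 [ 0.5437 -0.0956]
380 378 [ 0.526  -0.1105]
720 275 [ 0.6401 -0.1248]
```

Request:
apply_moves --plan "0 0 0 -0.2 0.02 0 -0.48; 0 0 0 -0.4 0.03 0 -0.48; 0 0 0 -0.6 0.04 0 -0.48; 0 0 0 -0.8 0.04 0 -0.48; 0 0 0 -1 0.04 0 -0.48; 0 0 0 -1.22 0.04 0 -0.48; 0 0 0 -1.22 0.04 0 -0.48; 0 0 0 -0.4 0.04 0 -0.48; 0 0 0 0 0 -0.6 -0.48; 0 0 0 0.9 0 -1.4 -0.48; 0 0 0 1.5 -1 -1.4 -0.48; 0 0 0 1.5 -1 -1.4 -0.48"

```text
clock: 23.3
position: [0.3934, -0.1152, 0.0784]
eef_rot: [0.0, 0.029, 1.0, -0.001]
wrist_force: [0.3, -0.5, 0.1]
opening: 0.0223
```

Run:
```python
from find import *
print(r.state()['position'])
c=cap('scene'); x=c['image'][90:310,120:390,::-1]; cv2.imwrite('pics/s14.png',cv2.resize(x,None,fx=2.7,fy=2.7,interpolation=cv2.INTER_CUBIC))
heels('t14.png')
```

```text
[ 0.3934 -0.1152  0.0784]
n 238 c [0.6402 0.1434] x 0.6153125701084128 0.6701175628366582 y 0.11838163740477735 0.16751334916684343
n 525 c [ 0.6057 -0.0637] x 0.5449528166882796 0.6681312418902172 y -0.09447241195224357 -0.036824781640319125
n 551 c [ 0.5895 -0.2749] x 0.5314849348589106 0.6520114331958959 y -0.30766617608896435 -0.2448133358200291
n 2378 c [ 0.4438 -0.0508] x 0.3645809684590841 0.5278701875306893 y -0.1624369038128589 0.047175389521883326
n 417 c [0.3773 0.1441] x 0.36150208093806474 0.40399725922858454 y 0.08135015477613243 0.1955968576740092
```

View pics/s14.png

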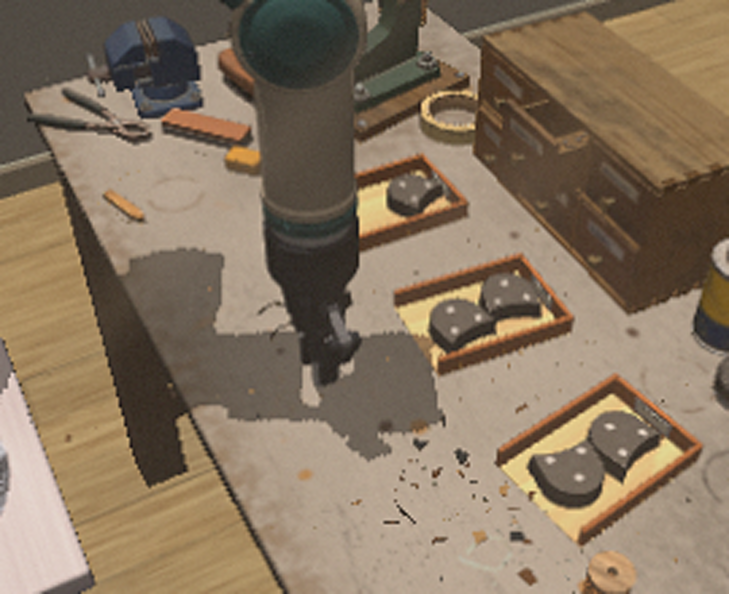

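View pics/t14.png

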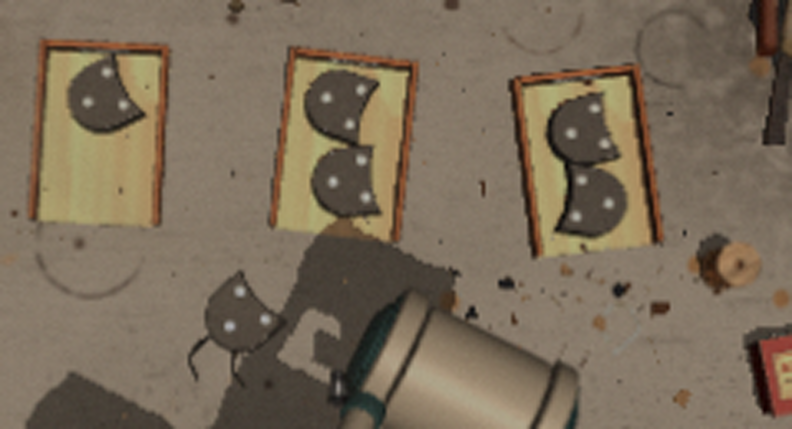

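Run:
```python
from find import *
from pl import *
c=cap('top')
for a,b in [(240,272),(286,321),(206,322),(240,352)]: print(pix2w(c,180+a/3.3,120+b/3.3,.022)[:2])
plan([(.457,-.05,.06,90,-.3,10),(.457,-.05,.007,90,-.3,2)])
```

```text
[0.4944 0.0178]
[ 0.4535 -0.0218]
[0.4516 0.0457]
[0.4268 0.0166]
12 0 0 1.74 -0.12 0.13 0.04 -0.30; 0 0 3.48 -0.23 0.27 0.07 -0.30; 0 0 5.22 -0.35 0.40 0.11 -0.30; 0 0 6.96 -0.46 0.53 0.14 -0.30; 0 0 8.69 -0.58 0.66 0.18 -0.30; 0 0 10.43 -0.70 0.80 0.21 -0.30; 0 0 12.17 -0.81 0.93 0.25 -0.30; 0 0 13.91 -0.93 1.06 0.29 -0.30; 0 0 15.65 -1.04 1.20 0.32 -0.30; 0 0 17.39 -1.16 1.33 0.36 -0.30; 0 0 17.39 -1.16 1.33 0.89 -0.30; 0 0 17.39 -1.16 1.33 1.42 -0.30
q6 now -1.9668085772350319 t 23.45
```

Request:
apply_moves --plan "0 0 2 -0.12 0.13 0 -0.3; 0 0 4 -0.25 0.25 0 -0.3; 0 0 6 -0.37 0.4 0 -0.3; 0 0 8 -0.5 0.5 0 -0.3; 0 0 10 -0.6 0.65 0 -0.3; 0 0 12 -0.75 0.8 0 -0.3; 0 0 14 -0.9 0.95 0.1 -0.3; 0 0 16 -1.05 1.1 0.2 -0.3; 0 0 17.4 -1.12 1.23 0.3 -0.3; 0 0 17.4 -1.12 1.23 0.3 -0.3; 0 0 17.4 -1.12 1.23 0.9 -0.3; 0 0 17.4 -1.12 1.23 1.4 -0.3"

```text
clock: 24.95
position: [0.4548, -0.0544, 0.0072]
eef_rot: [0.0, 0.706, 0.708, 0.0]
wrist_force: [-0.0, -0.1, -0.4]
opening: 0.0301
```

Run:
```python
from find import *
from pl import *
print(r.state()['position'])
c=cap('scene'); x=c['image'][90:310,120:390,::-1]; cv2.imwrite('pics/s15.png',cv2.resize(x,None,fx=2.7,fy=2.7,interpolation=cv2.INTER_CUBIC))
plan([(.4545,.10,.007,90,-.3,12)])
```

```text
[ 0.4548 -0.0544  0.0072]
12 0 0 0.00 0.26 0.00 -0.00 -0.30; 0 0 0.01 0.51 0.01 -0.01 -0.30; 0 0 0.01 0.77 0.01 -0.01 -0.30; 0 0 0.01 1.03 0.02 -0.01 -0.30; 0 0 0.01 1.28 0.02 -0.02 -0.30; 0 0 0.02 1.54 0.02 -0.02 -0.30; 0 0 0.02 1.80 0.03 -0.02 -0.30; 0 0 0.02 2.05 0.03 -0.03 -0.30; 0 0 0.03 2.31 0.04 -0.03 -0.30; 0 0 0.03 2.56 0.04 -0.04 -0.30; 0 0 0.03 2.82 0.05 -0.04 -0.30; 0 0 0.04 3.08 0.05 -0.04 -0.30
q6 now -0.27466648283929124 t 25.0
```

View pics/s15.png

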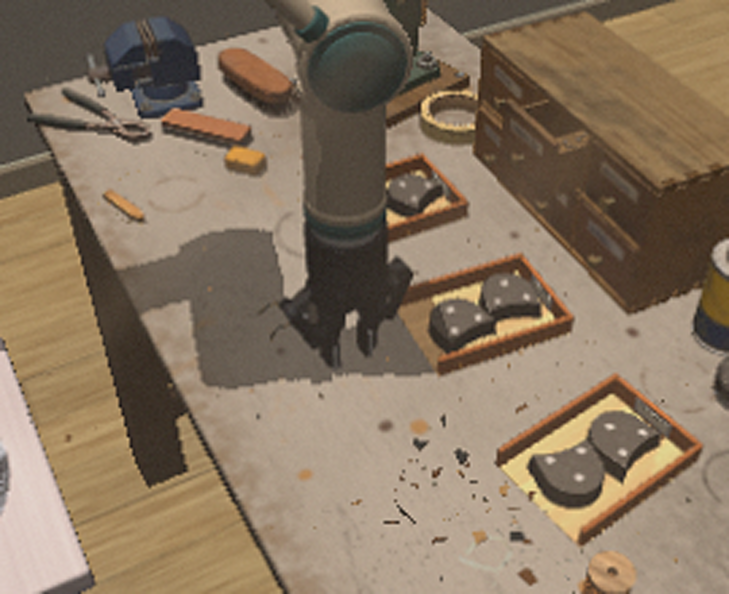

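Push halfway and check for turning.

Request:
apply_moves --plan "0 0 0 0.25 0 0 -0.3; 0 0 0 0.5 0 0 -0.3; 0 0 0 0.75 0 0 -0.3; 0 0 0 1 0 0 -0.3; 0 0 0 1.25 0 0 -0.3; 0 0 0 1.5 0 0 -0.3; 0 0 0 1.75 0 0 -0.3; 0 0 0 1.75 0 0 -0.3"

```text
clock: 26.0
position: [0.4541, 0.0337, 0.0077]
eef_rot: [-0.0, 0.707, 0.707, 0.0]
wrist_force: [0.0, 0.3, -0.2]
opening: 0.03
```

Run:
```python
from find import *
print(r.state()['position'])
c=cap('scene'); x=c['image'][90:310,120:390,::-1]; cv2.imwrite('pics/s16.png',cv2.resize(x,None,fx=2.7,fy=2.7,interpolation=cv2.INTER_CUBIC))
heels('t16.png')
```

```text
[0.4541 0.0337 0.0077]
n 235 c [0.64  0.143] x 0.6153125701084128 0.6701175628366582 y 0.11838163740477735 0.16494444142693793
n 259 c [ 0.64   -0.0601] x 0.6076366896818592 0.6681312418902172 y -0.08518664559545196 -0.036824781640319125
n 539 c [ 0.5902 -0.2746] x 0.5314849348589106 0.6520114331958959 y -0.30766617608896435 -0.2448133358200291
n 262 c [ 0.5717 -0.0671] x 0.5450009392557389 0.6020240093241873 y -0.09447241195224357 -0.0433565699592003
n 548 c [0.5447 0.0373] x 0.5158940552068747 0.5684102726274107 y -0.01900137565717687 0.0886849702388174
n 2088 c [0.4013 0.1233] x 0.36070190539199054 0.5164384195453137 y 0.0064474201045124305 0.23394040634400876
n 193 c [ 0.456  -0.0319] x 0.42073297436775364 0.5051678750284099 y -0.04769315111150376 -0.0035593970466604443
```

View pics/s16.png

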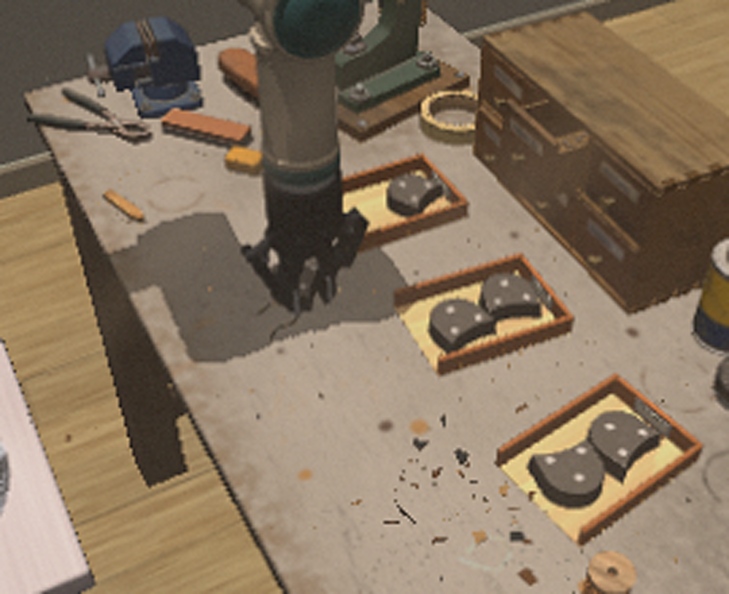

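View pics/t16.png

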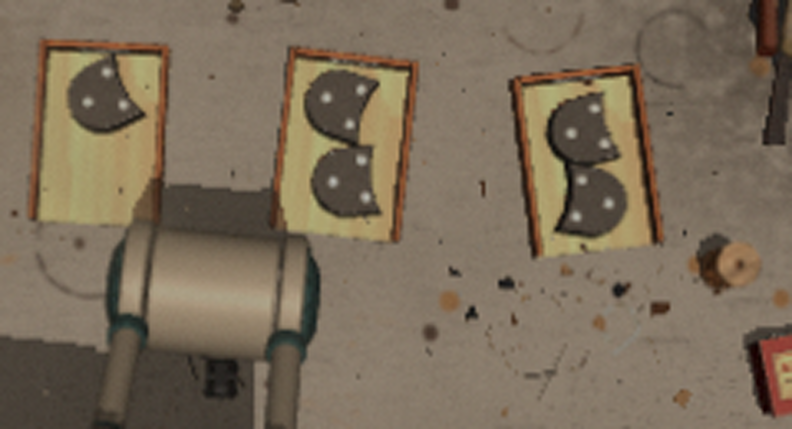

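Request:
apply_moves --plan "0 0 0 0.25 0 0 -0.3; 0 0 0 0.5 0 0 -0.3; 0 0 0 0.75 0 0 -0.3; 0 0 0 1 0 0 -0.3; 0 0 0 1.25 0 0 -0.3; 0 0 0 1.25 0 0 -0.3; 0 0 0 0.4 0 0 -0.3; 0 0 0 -0.4 0 -1.3 -0.3; 0 0 0 -1.5 0 -1.3 -0.3; 0 0 0 -1.5 0 -1.3 -0.3"

```text
clock: 27.35
position: [0.4559, -0.0464, 0.0743]
eef_rot: [0.002, 0.709, 0.705, 0.001]
wrist_force: [-0.2, 0.6, -0.2]
opening: 0.03
```

Run:
```python
from find import *
print(r.state()['position'])
c=cap('scene'); x=c['image'][90:310,120:390,::-1]; cv2.imwrite('pics/s17.png',cv2.resize(x,None,fx=2.7,fy=2.7,interpolation=cv2.INTER_CUBIC))
heels('t17.png')
```

```text
[ 0.4559 -0.0464  0.0743]
n 255 c [0.6397 0.1415] x 0.6153125701084128 0.6701175628366582 y 0.10720350825365553 0.16751334916684343
n 260 c [ 0.6399 -0.0601] x 0.6076366896818592 0.6681312418902172 y -0.08518664559545196 -0.036824781640319125
n 550 c [ 0.5898 -0.2747] x 0.5314849348589106 0.6520114331958959 y -0.30772041512316034 -0.2448133358200291
n 291 c [ 0.5709 -0.0674] x 0.5449046964364793 0.6020240093241873 y -0.09447241195224357 -0.040647302557667526
n 2453 c [0.4305 0.0551] x 0.3609521557825782 0.5920231432616817 y -0.06538934530310736 0.22084274974400703
n 280 c [0.4551 0.1327] x 0.4292311975041231 0.49095163690819577 y 0.10256498282548168 0.15898835795393043
n 204 c [ 0.4421 -0.1412] x 0.40565831106186545 0.4986969195641732 y -0.16534362380021433 -0.10687739977144382
```

View pics/s17.png

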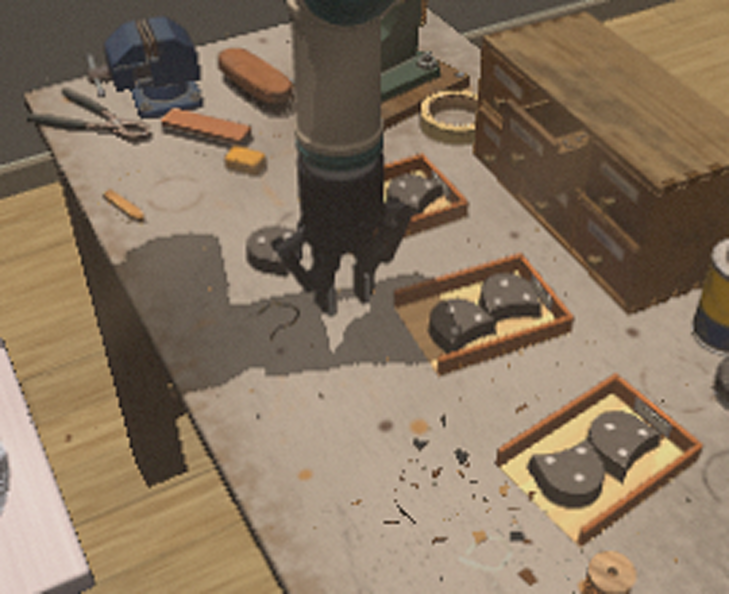

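View pics/t17.png

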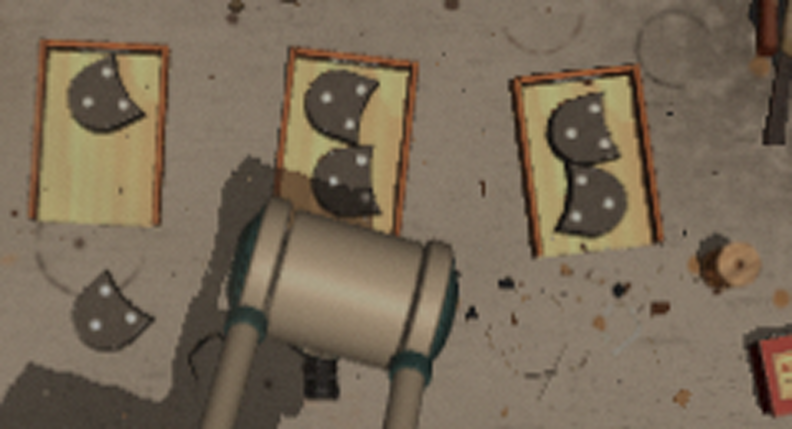

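Run:
```python
from pl import *
plan([(.392,.116,.074,12,-.3,9),(.392,.116,.007,12,-.3,3)])
```

```text
12 0 0 1.73 0.35 -0.14 -0.00 -0.30; 0 0 3.46 0.71 -0.28 -0.01 -0.30; 0 0 5.19 1.06 -0.42 -0.01 -0.30; 0 0 6.92 1.41 -0.55 -0.01 -0.30; 0 0 8.65 1.76 -0.69 -0.01 -0.30; 0 0 10.38 2.12 -0.83 -0.02 -0.30; 0 0 12.11 2.47 -0.97 -0.02 -0.30; 0 0 13.84 2.82 -1.11 -0.02 -0.30; 0 0 15.57 3.17 -1.25 -0.02 -0.30; 0 0 15.57 3.17 -1.25 0.42 -0.30; 0 0 15.57 3.17 -1.25 0.87 -0.30; 0 0 15.57 3.17 -1.25 1.32 -0.30
q6 now -0.24500611698737132 t 27.45
```

Request:
apply_moves --plan "0 0 2 0.4 -0.2 0 -0.3; 0 0 4 0.8 -0.4 0 -0.3; 0 0 6 1.2 -0.6 0 -0.3; 0 0 8 1.6 -0.8 0 -0.3; 0 0 10 2 -0.95 0 -0.3; 0 0 12 2.4 -1.1 0 -0.3; 0 0 14 2.8 -1.25 0 -0.3; 0 0 15.6 3.17 -1.28 0 -0.3; 0 0 15.6 3.17 -1.28 0 -0.3; 0 0 15.6 3.17 -1.28 0.5 -0.3; 0 0 15.6 3.17 -1.28 1 -0.3; 0 0 15.6 3.17 -1.28 1.32 -0.3"

```text
clock: 28.95
position: [0.3892, 0.1162, 0.0055]
eef_rot: [0.0, 0.994, 0.106, -0.001]
wrist_force: [0.1, -0.4, -0.2]
opening: 0.0298
```

Run:
```python
from find import *
from pl import *
print(r.state()['position'])
c=cap('scene'); x=c['image'][130:220,180:300,::-1]; cv2.imwrite('pics/s18.png',cv2.resize(x,None,fx=6,fy=6,interpolation=cv2.INTER_CUBIC))
plan([(.460,.132,.007,12,-.3,6),(.505,.135,.007,3,-.3,4)])
```

```text
[0.3892 0.1162 0.0055]
10 0 0 0.01 0.25 -0.00 -0.01 -0.30; 0 0 0.01 0.49 -0.00 -0.02 -0.30; 0 0 0.02 0.74 -0.00 -0.03 -0.30; 0 0 0.02 0.98 -0.01 -0.04 -0.30; 0 0 0.03 1.23 -0.01 -0.05 -0.30; 0 0 0.04 1.47 -0.01 -0.06 -0.30; 0 0 0.49 1.70 0.02 -0.06 -0.30; 0 0 0.94 1.92 0.06 -0.06 -0.30; 0 0 1.39 2.14 0.09 -0.07 -0.30; 0 0 1.84 2.37 0.12 -0.07 -0.30
q6 now 1.4766499620638358 t 29.0
```

View pics/s18.png

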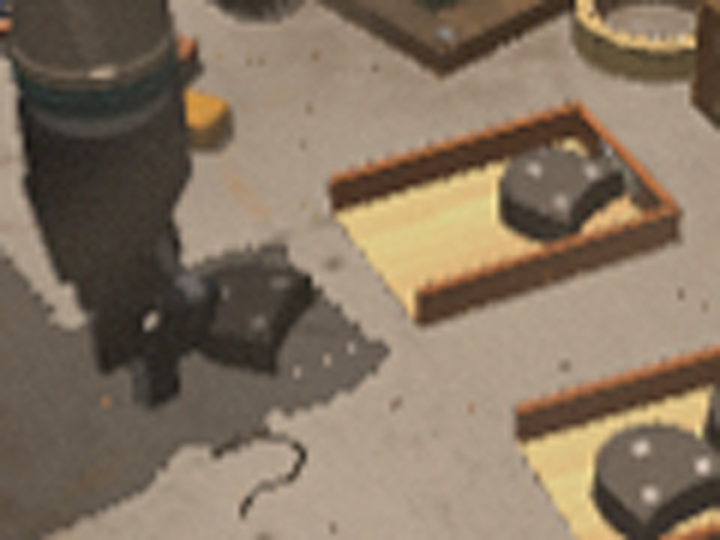

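Request:
apply_moves --plan "0 0 0 0.25 0 -0.02 -0.3; 0 0 0 0.5 0 -0.03 -0.3; 0 0 0 0.75 0 -0.03 -0.3; 0 0 0 1 0 -0.03 -0.3; 0 0 0 1.25 0 -0.03 -0.3; 0 0 0 1.45 0 -0.03 -0.3; 0 0 0 1.45 0 -0.03 -0.3"

```text
clock: 29.88
position: [0.4627, 0.1314, 0.0083]
eef_rot: [-0.0, 0.995, 0.104, 0.001]
wrist_force: [-0.4, -0.2, -0.6]
opening: 0.03
```

Run:
```python
from find import *
from pl import *
print(r.state()['position'])
c=cap('scene'); x=c['image'][130:220,180:300,::-1]; cv2.imwrite('pics/s19.png',cv2.resize(x,None,fx=6,fy=6,interpolation=cv2.INTER_CUBIC))
```

```text
[0.4627 0.1314 0.0083]
```

View pics/s19.png

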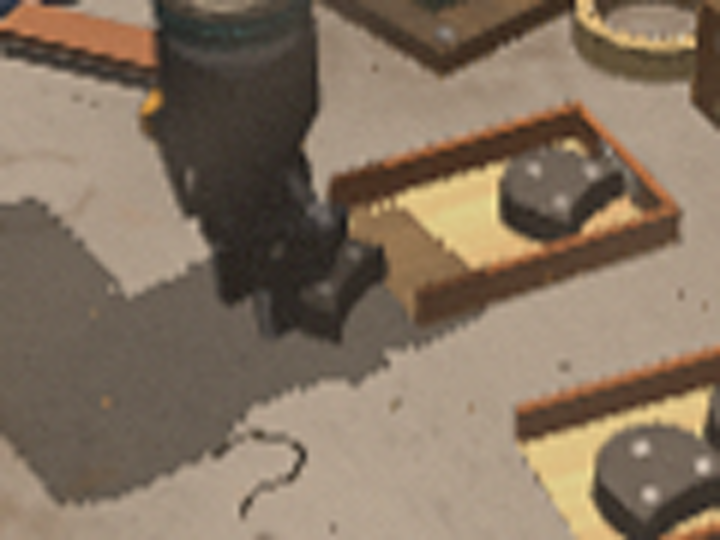

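Run:
```python
from find import *
c=cap('scene')
for a,b,z in [(355,255,.022),(322,292,.022),(338,318,.022),(383,250,.022),(418,290,.024),(332,205,.024),(680,212,.024)]:
    print(a,b,pix2w(c,180+a/6,130+b/6,z)[:2])
from pl import *
plan([(.50,.139,.007,9,-.3,3),(.543,.142,.007,1,-.3,4)])
```

```text
355 255 [0.5214 0.1342]
322 292 [0.4933 0.1158]
338 318 [0.4913 0.0938]
383 250 [0.536  0.1308]
418 290 [0.5355 0.0914]
332 205 [0.5287 0.1754]
680 212 [0.6868 0.0806]
7 0 0 0.20 0.26 0.00 0.01 -0.30; 0 0 0.40 0.53 0.01 0.02 -0.30; 0 0 0.60 0.79 0.01 0.02 -0.30; 0 0 1.00 1.00 0.04 0.02 -0.30; 0 0 1.40 1.22 0.07 0.02 -0.30; 0 0 1.80 1.43 0.10 0.02 -0.30; 0 0 2.20 1.65 0.13 0.02 -0.30
q6 now 1.4932485491703302 t 29.975
```

Run:
```python
from pl import *
plan([(.439,.126,.008,12,-.3,1),(.436,.106,.008,22,-.3,3),(.493,.129,.008,22,-.3,6)])
```

```text
10 0 0 -0.00 -0.46 0.01 0.00 -0.30; 0 0 -0.67 -0.50 0.14 0.00 -0.30; 0 0 -1.33 -0.55 0.26 0.00 -0.30; 0 0 -2.00 -0.60 0.39 0.00 -0.30; 0 0 -2.00 -0.40 0.35 0.00 -0.30; 0 0 -2.00 -0.19 0.32 0.00 -0.30; 0 0 -2.00 0.01 0.28 0.00 -0.30; 0 0 -2.00 0.21 0.25 0.00 -0.30; 0 0 -2.00 0.41 0.21 0.00 -0.30; 0 0 -2.00 0.61 0.18 0.00 -0.30
q6 now 1.4932485491703302 t 29.975
```

Request:
apply_moves --plan "0 0 0 -0.5 0 0 -0.3; 0 0 -0.7 -0.55 0.14 0 -0.3; 0 0 -1.4 -0.6 0.26 0 -0.3; 0 0 -2 -0.6 0.39 0 -0.3; 0 0 -2 -0.4 0.36 0 -0.3; 0 0 -2 -0.2 0.32 0 -0.3; 0 0 -2 0 0.28 0 -0.3; 0 0 -2 0.2 0.25 0 -0.3; 0 0 -2 0.4 0.21 0 -0.3; 0 0 -2 0.4 0.21 0 -0.3"

```text
clock: 31.22
position: [0.4843, 0.1255, 0.0083]
eef_rot: [0.0, 0.982, 0.191, 0.001]
wrist_force: [-0.3, -0.4, 0.0]
opening: 0.0297
```

Run:
```python
from find import *
from pl import *
print(r.state()['position'])
c=cap('scene'); x=c['image'][130:220,180:300,::-1]; cv2.imwrite('pics/s20.png',cv2.resize(x,None,fx=6,fy=6,interpolation=cv2.INTER_CUBIC))
```

```text
[0.4843 0.1255 0.0083]
```

View pics/s20.png

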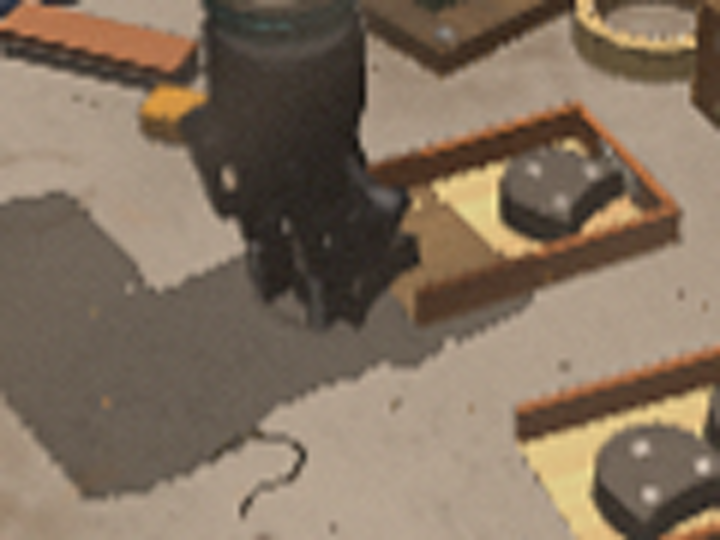

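Run:
```python
from find import *
c=cap('scene')
for a,b,z in [(360,305,.022),(360,328,.0),(418,240,.022)]:
    print(a,b,pix2w(c,180+a/6,130+b/6,z)[:2])
```

```text
360 305 [0.5055 0.0974]
360 328 [0.5084 0.1045]
418 240 [0.5557 0.1292]
```

Request:
apply_moves --plan "0 0 0 0.2 0 0 -0.3; 0 0 0 0.36 0 0 -0.3; 0 0 0 0.36 0 0 -0.3; 0 0 0 -0.3 0 0 -0.3; 0 0 0 -1.2 0 -0.2 -0.3; 0 0 0 -1.8 1.2 -0.8 -0.3; 0 0 0 -1.8 2.4 -1.4 -0.3; 0 0 0 -1.8 3 -1.4 -0.3; 0 0 0 -1.8 3 -1.4 -0.3"

```text
clock: 32.45
position: [0.4581, -0.0505, 0.0794]
eef_rot: [0.001, 0.982, 0.189, 0.002]
wrist_force: [0.1, 0.2, 0.1]
opening: 0.0303
```

Run:
```python
from find import *
print(r.state()['position'])
c=cap('scene'); x=c['image'][130:220,180:300,::-1]; cv2.imwrite('pics/s21.png',cv2.resize(x,None,fx=6,fy=6,interpolation=cv2.INTER_CUBIC))
heels('t21.png')
```

```text
[ 0.4581 -0.0505  0.0794]
n 243 c [0.6401 0.1436] x 0.6153125701084128 0.6701175628366582 y 0.11838163740477735 0.16751334916684343
n 261 c [ 0.64   -0.0597] x 0.6076366896818592 0.6681312418902172 y -0.08518664559545196 -0.034101088770510345
n 563 c [ 0.5898 -0.2756] x 0.5314849348589106 0.6520114331958959 y -0.30772041512316034 -0.2448133358200291
n 318 c [ 0.5693 -0.0676] x 0.5394445942675706 0.6020240093241873 y -0.09728918353439486 -0.040647302557667526
n 2369 c [0.4334 0.0561] x 0.3609521557825782 0.5977236359660707 y -0.048250543422257534 0.22076184016843672
n 154 c [0.5227 0.1494] x 0.5073036140822729 0.5467549003512211 y 0.11568351397568527 0.17269198930792792
n 195 c [ 0.4431 -0.1486] x 0.4085157034655232 0.4960166884095789 y -0.1737604488335705 -0.11520406560825258
```

View pics/s21.png

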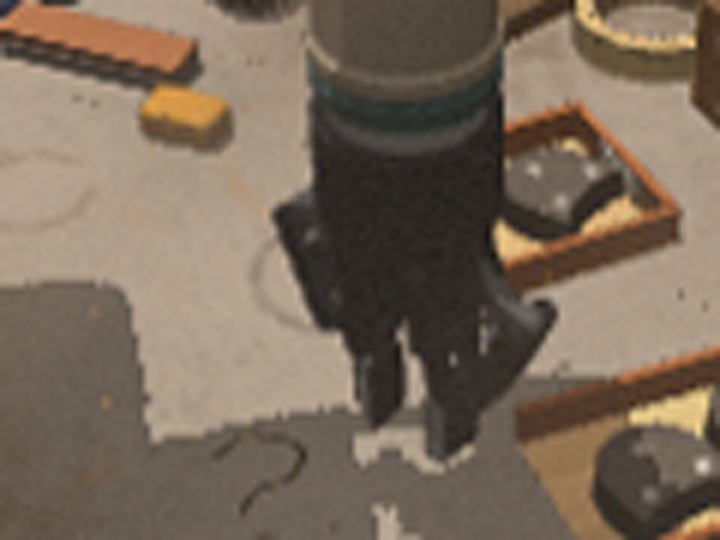

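View pics/t21.png

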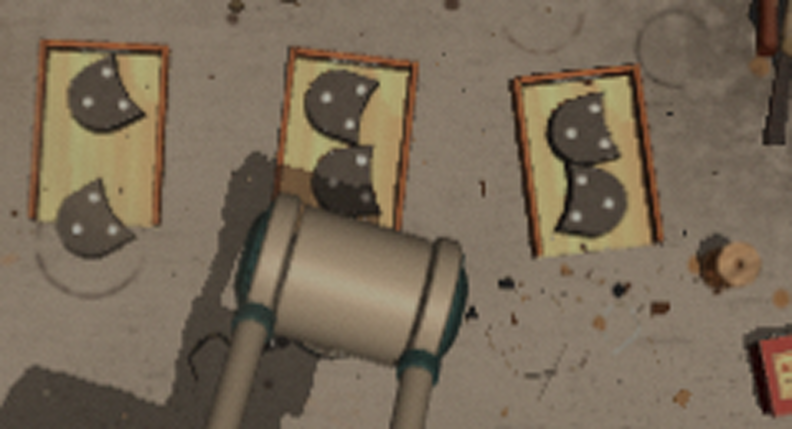

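Run:
```python
from pl import *
plan([(.45,.143,.079,0,-.3,5),(.45,.143,.008,0,-.3,3)])
```

```text
8 0 0 0.88 0.27 -0.71 -0.00 -0.30; 0 0 1.75 0.53 -1.43 -0.01 -0.30; 0 0 2.63 0.80 -2.14 -0.01 -0.30; 0 0 3.51 1.06 -2.86 -0.01 -0.30; 0 0 4.38 1.33 -3.57 -0.01 -0.30; 0 0 4.38 1.33 -3.57 0.46 -0.30; 0 0 4.38 1.33 -3.57 0.93 -0.30; 0 0 4.38 1.33 -3.57 1.41 -0.30
q6 now 0.9310271827389377 t 32.55
```

Request:
apply_moves --plan "0 0 0.9 0.27 -0.7 0 -0.3; 0 0 1.8 0.53 -1.4 0 -0.3; 0 0 2.6 0.8 -2.1 0 -0.3; 0 0 3.5 1 -2.85 0 -0.3; 0 0 4.4 1.33 -3.57 0 -0.3; 0 0 4.4 1.33 -3.57 0 -0.3; 0 0 4.4 1.33 -3.57 0.5 -0.3; 0 0 4.4 1.33 -3.57 1 -0.3; 0 0 4.4 1.33 -3.57 1.38 -0.3; 0 0 4.4 1.33 -3.57 1.4 -0.3"

```text
clock: 33.8
position: [0.4481, 0.1423, 0.0069]
eef_rot: [0.0, 1.0, 0.0, -0.002]
wrist_force: [-1.1, 0.5, 0.2]
opening: 0.0298
```

Run:
```python
from pl import *
print(r.state()['position'])
plan([(.542,.142,.008,0,-.3,7)])
```

```text
[0.44813687 0.14229987 0.006916  ]
7 0 0 0.00 0.27 0.00 -0.00 -0.30; 0 0 0.00 0.54 0.00 -0.01 -0.30; 0 0 0.00 0.80 0.00 -0.01 -0.30; 0 0 0.01 1.07 0.00 -0.02 -0.30; 0 0 0.01 1.34 0.01 -0.02 -0.30; 0 0 0.01 1.61 0.01 -0.03 -0.30; 0 0 0.01 1.88 0.01 -0.03 -0.30
q6 now 1.7294644531444794 t 33.8
```

Request:
apply_moves --plan "0 0 0 0.27 0 0 -0.3; 0 0 0 0.54 0 0 -0.3; 0 0 0 0.8 0 0 -0.3; 0 0 0 1.05 0 0 -0.3; 0 0 0 1.3 0 0 -0.3; 0 0 0 1.6 0 0 -0.3; 0 0 0 1.88 0 0 -0.3; 0 0 0 1.88 0 0 -0.3; 0 0 0 0.9 0 0 -0.3; 0 0 0 0.2 0 -0.6 -0.3; 0 0 0 -1 0 -1.6 -0.3; 0 0 0 -1.5 -1 -2.4 -0.3"

```text
clock: 35.3
position: [0.3805, 0.1805, 0.118]
eef_rot: [0.001, 1.0, -0.002, -0.001]
wrist_force: [1.4, 1.1, 0.6]
opening: 0.0298
```

Request:
apply_moves --plan "0 0 0 0 1 0 -0.3; 0 0 0 0 2 0 -0.3; 0 0 0 0 3 0 -0.3; 0 0 0 0 3 0 -0.3"

```text
clock: 35.8
position: [0.3835, 0.0295, 0.1177]
eef_rot: [0.0, 1.0, -0.003, 0.0]
wrist_force: [-0.4, -0.2, 1.1]
opening: 0.0295
```

Run:
```python
from find import *
np.set_printoptions(precision=4,suppress=True)
print(r.state()['position'])
c=cap('scene'); x=c['image'][90:310,120:390,::-1]; cv2.imwrite('pics/s22.png',cv2.resize(x,None,fx=2.7,fy=2.7,interpolation=cv2.INTER_CUBIC))
heels('t22.png')
for n in('scene','top'):
    c=cap(n)
    for l in ('stone_mid','wax_mid','spool_mid'):
        for d in r.spot_point(l,n)[:1]: print(l,round(d['conf'],2),toW(c,d['location']))
```

```text
[0.3835 0.0295 0.1177]
n 348 c [0.6302 0.1404] x 0.5813315235307602 0.6701175628366582 y 0.10727894847241393 0.16760665881411443
n 527 c [ 0.6058 -0.0637] x 0.5450009392557389 0.6681312418902172 y -0.09447241195224357 -0.036824781640319125
n 560 c [ 0.5907 -0.2753] x 0.5314849348589106 0.6551016232092977 y -0.30772041512316034 -0.2448133358200291
n 1477 c [0.4729 0.0455] x 0.4154051510408262 0.5282424989732677 y -0.045426624995961624 0.11672821454370443
stone_mid 0.38 [0.4815 0.4003 0.0131]
wax_mid 0.5 [ 0.5595 -0.2832  0.0149]
spool_mid 0.56 [ 0.5014 -0.3966  0.0275]
stone_mid 0.79 [0.4789 0.3947 0.0036]
wax_mid 0.64 [0.4992 0.3071 0.0095]
spool_mid 0.73 [ 0.5057 -0.3956  0.0304]
```

View pics/s22.png

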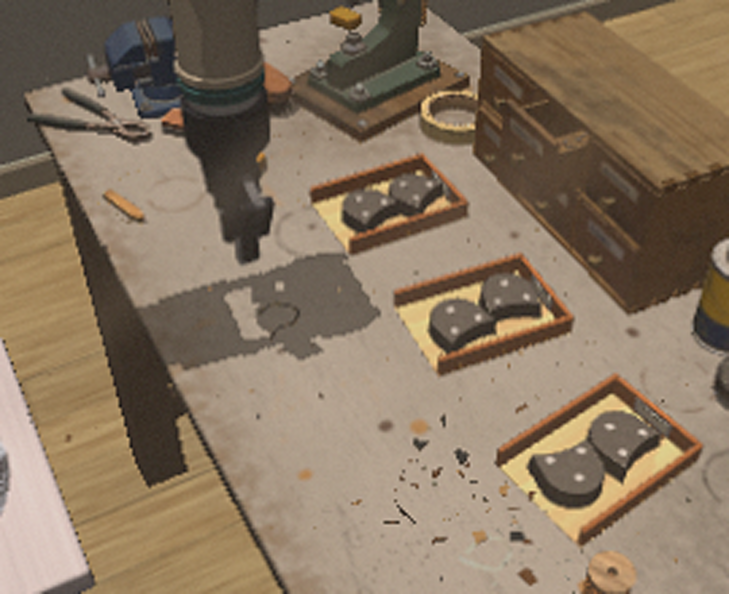

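View pics/t22.png

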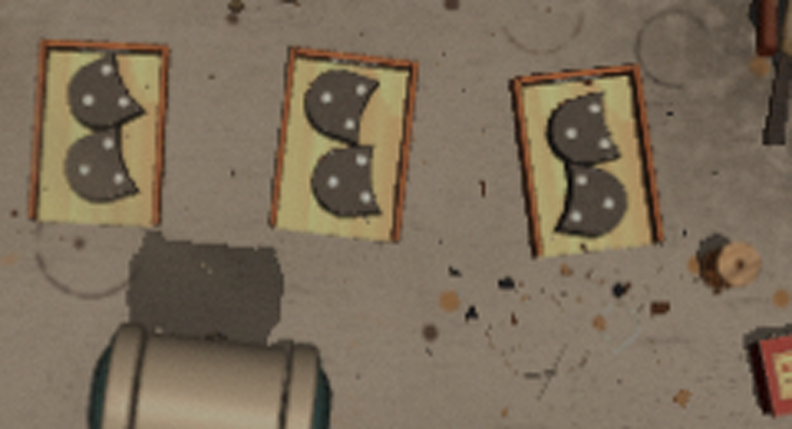

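```bash
python3 -c "
from workcell import r
print(r.hand_in())"
```

```text
the job is handed in; nothing more can be done
None
```

All four loose heel blocks are dealt, and every tray now holds two. I handed the job in at about 36 s of the 72 s allowed.

- **Order:** the empty left tray came first, then the right tray, the middle tray, and the left tray again. I took the right tray as tray_a and the middle one as tray_b, following the row. The pictures cannot tell those two apart by name, so that part of the order is my assumption.
- **Method:** I only pushed blocks along the bench with the fingertips about 5 to 9 mm above it. None was gripped or lifted, and wrist force readings stayed under about 3 N.
- **Final check of the trays:** the last top and scene pictures show two flat blocks in each tray. The front blocks sit about 13 to 19 mm inside the open ends.
- **Blocks already dealt:** the blocks at the back of the middle and right trays, and the first one I dealt into the left tray, were next to or touching the new ones. The two that started there were nudged towards the back wall inside their trays.
- **Other things on the bench:** in the top view, the stone, wax and spool read within about 4 mm of where they started, which is the networks' own error. One scene-view report put the wax in the right tray. I took it to be a heel block mistaken for wax, because the top view found the wax in its original place.

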